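# Unpack a tile sample and pile its spacers

### The arm

A 6-joint arm with a two-finger parallel gripper is mounted at the origin on the work surface. World frame = base frame: x ahead of the robot, y to its left, z up, the work surface at z = 0. Lengths are in m, angles in rad, forces in N, time in s.
With the tool pointing down it reaches from about 0.275 to 0.825 m from the base axis. Payload 4.9 kg.
Tool frame: the origin (TCP) lies on the centre line of the jaws, within the pads' length; the fingertips stand manip.tcp_to_tips ahead of it and the grasp point (between the pads) is the TCP (manip.tcp_to_tips is the distance from the TCP to the fingertips, in m); z points along the fingers, y is the direction in which the jaws open and shut (so a half turn about z gives the same grasp; the last joint's range is limited). The gripper opens to 85 mm and grips with 20 to 120 N. Pads are 22 mm wide; open, the fingers measure 114 mm over their backs; the gripper's body (76 mm by 85 mm) begins 54 mm behind the grasp point. The pads swing forward as they close: fully open they stand 13 mm farther back than shut.
Start: joints at [1.022, 0.326, -0.193, 1.052, 0, 1.437], TCP at [0.222, 0.503, 0.25] pointing down, gripper open.
Joint ranges: [-2.65, 2.65], [-0.97, 1.79], [-1.3, 1.35], [-1.93, 2.1], [-1.47, 1.37], [-3.14, 3.14]. Speed limits (rad/s): [2.57, 2.57, 3.14, 3.14, 3.14, 3.14].

### API

Orientations are given as a 3x3 rotation matrix whose columns are the frame's x, y, z axes.
In Python, from rig import manip, imaging gives the robot as it stands.
- The arm moves only by the tool step_arm, never from a script. Its argument "motion" is a list of rows, each a list of 2 entries, a list of its own where there are three numbers: the shift along the tool's x, y, z in mm, then the turn, a rotation vector about the tool's x, y, z in rad. In form: [[[dx, dy, dz], [ax, ay, az]], ...]. A call has 1 to 10 rows; each row shifts and turns the pose as measured when the row begins, along the tool's axes as they then stand; what a row does not reach is not made up. A row lasts 1/8 s, in which the tool goes at most 62.5 mm and 10.7 degrees, less where a joint would pass 70% of its speed; a pose out of reach is approached as far as the arm can. A call is refused whole if a number of a shift passes 62.5 or a number of a turn 0.188, either way. A call with a gripper value outside its range is refused whole. "jaw" is the finger opening in mm, from 0 to 85.4, set as the call begins (left out, the last holds). The fingers move at their own pace and stop on an object; "squeeze" is the grip in N (left out, the last holds). Time passes only in rows, so rows that do not move let the fingers close. It gives the time, the measured TCP pose, the force and the opening at its end, in the units of the state.
- manip.observe(): the state, without advancing time (a new reading comes with each control period).
- imaging.camera(name): name is "scene" or "top" or "wrist"; returns (picture, depth): 400x640x3 uint8, red, green, blue; 400x640 float32, m along the optical axis (not along the pixel's ray), 0 where there is no reading.
- imaging.camera_info(name): a dict with "fx", "fy", "cx", "cy" (pixels), "cam_to_world" (4x4, takes a point from camera to world coordinates); the wrist camera has in their place "mount" (4x4, takes a point from camera to tool coordinates, whose origin is the TCP and whose axes are the flange's). Camera axes: x right, y down, z forward; pixel columns grow to the right and rows downward; lengths in m; the calibration is good to about 2 mm. The wrist camera is an equidistant fisheye: a pixel r from the principal point sees the ray r / f radians off the axis. A picture is of the moment at which its call begins: read the wrist's pose just before it. camera_info takes no time and is no camera call.
- manip.finish_job(): hands the job in, once; it reports no verdict.
The state is a dict: "time_s": time; "joint_pos": joint angles; "dq": joint speeds; "effort": joint torques, N m; "eef_pos": TCP position; "tcp_rot": TCP orientation; "force": force on the tool from outside, world axes, zero at the start; "torque": the same for the moment, N m; "gripper_width": opening from 0.0 (shut) to 1.0 (fully open).
Only numpy, scipy, OpenCV 4.12 (cv2) and the standard library are available. Lean on these libraries where they do the work, as an engineer would, in place of code of your own. Each camera call takes 0.05 s, during which the arm holds its last target.

### The job

Take the stack in the delivery rack apart: put both plywood spacers squarely on top of the pile of spacers on the cork mat, one on the other, and lay the tile sample, glazed face up, flat on the dark wooden stand, lengthwise between its two end stops. The rack lets you hold the tile only by its short ends and the stand only by its long sides, so put it down flat on the free table in front of the fixtures, let go and take it again. Feel for the height of the pile, set everything down gently without dropping it or pressing hard, and leave the cup, the floor samples and the tape measure alone.

Things in the scene. Friction and masses are not known exactly. Their poses are not given: they have to be found in the camera images.
- spacer_top_c (a point): centre (half-way up) of the upper spacer, a plain plywood plate 66 x 46 x 8 mm, about 30 g, the topmost piece of the stack in the rack. x along its 66 mm length, y along its 46 mm width, z up.
- spacer_low_c (a point): centre of the lower spacer, identical to the upper one, at the bottom of the stack on the rack's foot, under the tile.
- tile_c (a point): centre of the floor tile sample, a slab 58 x 42 x 14 mm of fired clay with a pale glazed top face, about 90 g, between the two spacers. x along its 58 mm length, y along its 42 mm width, z up (glazed face). 8 mm shorter than the spacers.
- rack: bare aluminium rack, fixed; origin on the table under its centre. Foot 44 mm long (x), 15 mm high; a side board at y = -31 and +31 mm (56 long, 8 thick, 56 high, 54 clear between). The stack lies between, length along x, within 2 mm of the middle, its ends past the foot: graspable only by the short ends (closing along x). Spacer 15-23 mm above the table, tile 23-37, spacer 37-45.
- stand: dark wood stand, fixed; origin on the table under its centre. Block 34 mm wide (y), top 12 mm above the table; end stops at x = -38 and +38 mm (8 thick, 46 wide, tops 46 mm above the table, 68 clear between). The tile lies flat on the block between the stops, length along x, overhanging 4 mm at each open long side: jaws fit only when closing along y.
- mat: cork mat 100 x 80 x 3 mm, fixed; origin on the table under its centre. On its middle a fixed pile of earlier spacers (66 x 46 mm, length along the mat's x). The pile's top is somewhere between 10 and 28 mm above the table, different every time and not given: feel for it or look.
- cup: white drinking cup, 72 mm across, 65 mm high; leave alone. Origin at the centre of its underside.
- boards: three wooden floor samples lying together, 90 x 200 x 27 mm; leave alone. Origin at the centre of the underside.
- tape: tape measure, 60 x 32 x 55 mm; leave alone. Origin at the centre of its underside.

How it is judged:
On the way:
1. the tile has been put down flat on the table and let go (height (world z) of tile_c below 0.012 m and angle between tile_c's own z axis and vertical below 0.1 rad and contact force between tile and the fingers below 0.1 N), for 0.1 s.
At the end, for the whole second after the job is handed in: Both spacers lie flat on the pile, one on the other, within 12 mm of the mat's centre and 0.2 rad of its x; the tile lies flat, glaze up, on the stand between the stops, within 6 mm lengthwise, 8 mm sideways and 0.2 rad; all released and at rest (horizontal distance between each of spacer_top_c, spacer_low_c and mat below 0.012 m and angle between the x axis of each of spacer_top_c, spacer_low_c and the x axis of mat, either way round below 0.2 rad and angle between each of spacer_top_c, spacer_low_c, tile_c's own z axis and vertical below 0.06 rad and (z of spacer_top_c in the frame of spacer_low_c between 0.0055 and 0.0105 m or z of spacer_top_c in the frame of spacer_low_c between -0.0105 and -0.0055 m) and z of tile_c in the frame of stand between 0.0165 and 0.0215 m and x of tile_c in the frame of stand between -0.006 and 0.006 m and y of tile_c in the frame of stand between -0.008 and 0.008 m and angle between the x axis of tile_c and the x axis of stand, either way round below 0.2 rad and linear speed of each of spacer_top, spacer_low, tile below 0.02 m/s and contact force between each of spacer_top, spacer_low, tile and the fingers below 0.1 N); the robot touches nothing.
It fails at once if a spacer or the tile is dropped (faster than 0.5 m/s out of the fingers: a fall of about 12 mm) ((linear speed of spacer_top above 0.5 m/s and contact force between spacer_top and the fingers below 0.05 N) or (linear speed of spacer_low above 0.5 m/s and contact force between spacer_low and the fingers below 0.05 N) or (linear speed of tile above 0.5 m/s and contact force between tile and the fingers below 0.05 N)).
It fails at once if a spacer is pressed onto the pile, or the tile onto the stand, with more than 45 N (contact force between any of spacer_top, spacer_low and mat above 45 N or contact force between tile and stand above 45 N).
It fails at once if the cup, the floor samples or the tape measure is moved by more than 20 mm (distance of any of cup, boards, tape from where it was at the start of the episode above 0.02 m).
It also fails if it takes over 72 s, if anything falls off the work surface, if the arm or the gripper's body presses on something with over 40 N, if the wrist force passes 120 N, or if a joint passes its speed limit or range.

## Working session

There is one attempt and no reset: what is moved stays moved. The work goes in short steps, Python scripts to look and compute and a tool call to move; the robot and the scene stay as the last step left them, time stands still between calls to the robot, and variables do not carry over. Pictures are saved under pics/ and viewed, and the job is handed in when it is done.

Besides the shell and the picture viewer there is one more tool, called after "Request:" as name(argument=value, ...) on one line, values as JSON. step_arm: Moves the arm, as the interface text tells. Its arguments: {"type":"object","properties":{"motion":{"type":"array","items":{"type":"array"}},"jaw":{"type":"number"},"squeeze":{"type":"number"}},"required":["motion"]}

```bash
ls; mkdir -p pics; python3 - <<'E'
from rig import manip, imaging
import cv2,numpy as np
print(manip.observe(), manip.tcp_to_tips)
for n in ("scene","top"):
    p,d=imaging.camera(n); cv2.imwrite(f"pics/{n}0.png",p[:,:,::-1]); np.savez(f"{n}0.npz",p=p,d=d)
    i=imaging.camera_info(n); print(n,i)
print(imaging.camera_info("wrist"))
E
```

```text
pics
{'time_s': 0.0, 'joint_pos': array([ 1.02180376e+00,  3.26943549e-01, -1.93581851e-01,  1.05200623e+00,
       -3.01583248e-06,  1.43662294e+00]), 'dq': array([ 1.00457357e-03,  1.07689503e-03,  3.88761451e-05, -6.32921393e-05,
        4.14128032e-04,  4.14032808e-04]), 'effort': array([-6.85246669e-04, -4.43401766e+01,  2.62439382e+01,  1.53612538e-02,
       -8.83143662e-05, -1.36015050e-06]), 'eef_pos': array([0.22135049, 0.50289036, 0.24950276]), 'tcp_rot': array([[-9.15189105e-01,  4.03023681e-01, -9.02955974e-04],
       [ 4.03024627e-01,  9.15187934e-01, -1.48187308e-03],
       [ 2.29144469e-04, -1.72010759e-03, -9.99998494e-01]]), 'force': array([0.83551088, 0.72534824, 0.2579281 ]), 'torque': array([-0.00636697, -0.01564388, -0.04234797]), 'gripper_width': 0.9970841199859638} 0.019
scene {'fx': 406.7923160291971, 'fy': 406.7923160291971, 'cx': 316.62323799484477, 'cy': 205.45571665271035, 'cam_to_world': array([[-0.63060083,  0.54595117, -0.55161573,  1.18816238],
       [ 0.77605972,  0.43569463, -0.45596217,  0.56550914],
       [-0.00859707, -0.71561687, -0.69844011
[... 202 characters left out ...]
array([[-0.01283344, -0.99754396,  0.06885746,  0.55106338],
       [-0.99984157,  0.01195253, -0.0131901 ,  0.0950081 ],
       [ 0.01233468, -0.06901582, -0.99753931,  0.84228277],
       [ 0.        ,  0.        ,  0.        ,  1.        ]])}
{'fx': 309.70691628693146, 'fy': 309.70691628693146, 'cx': 325.1574570583659, 'cy': 199.98862452059717, 'mount': array([[ 1.58297559e-03, -9.59607100e-01, -2.81339134e-01,
         7.13847216e-02],
       [ 9.99998718e-01,  1.45096733e-03,  6.77527531e-04,
         1.81551293e-04],
       [-2.41946337e-04, -2.81339846e-01,  9.59608166e-01,
        -1.22923283e-01],
       [ 0.00000000e+00,  0.00000000e+00,  0.00000000e+00,
         1.00000000e+00]])}
```

View pics/scene0.png

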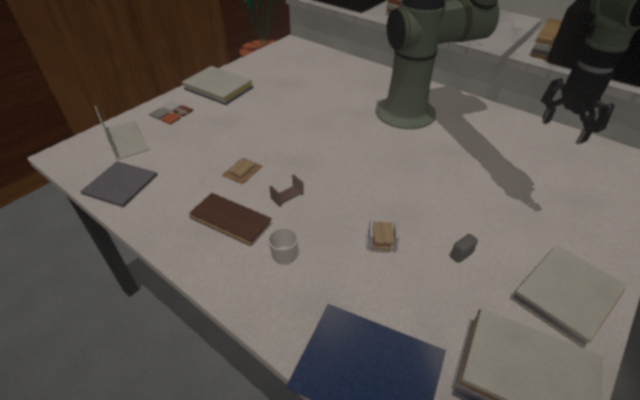

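View pics/top0.png

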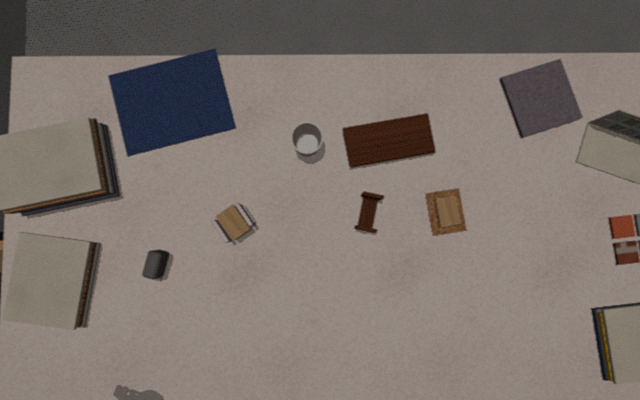

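The top view shows the rack at about (235,222), stand (370,212), mat with pile (446,212), cup (307,141), boards (389,140) and tape (155,264). Next I zoom in and deproject.

```bash
cat > h.py <<'E'
import numpy as np,cv2
from rig import manip, imaging
def pts(name,d):
    i=imaging.camera_info(name); v,u=np.mgrid[0:400,0:640]
    c=np.stack([(u-i['cx'])/i['fx']*d,(v-i['cy'])/i['fy']*d,d],-1)
    M=i['cam_to_world']; return c@M[:3,:3].T+M[:3,3]
def ray(name,uv,z):
    i=imaging.camera_info(name); M=i['cam_to_world']
    uv=np.atleast_2d(np.array(uv,float)); c=np.c_[(uv[:,0]-i['cx'])/i['fx'],(uv[:,1]-i['cy'])/i['fy'],np.ones(len(uv))]@M[:3,:3].T
    return M[:3,3]+c*((z-M[2,3])/c[:,2])[:,None]
E
python3 - <<'E'
from h import *
a=np.load('top0.npz');p,d=a['p'],a['d']
P=pts('top',d)
for (n,u0,v0,u1,v1) in [('rack',210,198,262,248),('stand',350,186,390,240),('mat',420,182,474,240)]:
    c=cv2.resize(p[v0:v1,u0:u1,::-1],None,fx=10,fy=10,interpolation=cv2.INTER_CUBIC)
    cv2.imwrite(f'pics/z_{n}.png',c)
for n,(u,v) in dict(rack=(235,222),table=(300,250),table2=(400,260),stand=(370,212),mat=(446,212),matedge=(431,200),cup=(307,141),boards=(389,140),tape=(155,264)).items():
    print(n,P[v,u].round(4))
c1=cv2.resize(p[198:248,210:262,::-1],(390,375),interpolation=cv2.INTER_CUBIC)
c2=cv2.resize(p[182:242,420:474,::-1],(390,375),interpolation=cv2.INTER_CUBIC)
cv2.imwrite('pics/z1.png',np.hstack([c1,c2]))
# height map
for (u0,v0,u1,v1) in [(212,202,260,244)]:
    print((P[v0:v1:2,u0:u1:2,2]*1000).round().astype(int))
print((P[186:240:2,424:470:2,2]*1000).round().astype(int))
E
```

```text
rack [0.5744 0.2618 0.0426]
table [ 0.5094  0.1218 -0.0027]
table2 [ 0.4835 -0.1083 -0.0014]
stand [ 0.5944 -0.0399  0.0093]
mat [ 0.5918 -0.2114  0.0188]
matedge [ 0.6209 -0.1832  0.0034]
cup [0.7622 0.1027 0.0048]
boards [ 0.7572 -0.0843  0.0265]
tape [0.4867 0.429  0.0551]
[[ -1   0   1   1  -1   0  -2   1   0   2   0   0   1   0   3   0  -2   0
   -2  -2   0  -1  -2  -2]
 [ -2   0   2   1  -2   0   0  -2   0   2   1  -2  54  54  29  -1   5   0
    0  -1  -1  -2   1   1]
 [ -1   1   2   1  -1  -1   1   2   0  48  45  23  56  55  51  21  13  -1
   -3   1   0  -2  -2   1]
 [ -1  -1  -2  -1  -2  -1  -1  46  46  47  46  46  32  55  58  39  13   4
    0   0  -1   1   1 842]
 [  0  -1  -1   0  -1  -3  45  44  44  47  42  45  45  55  57  56  34  16
    0   0   1   0   0   0]
 [ -1   0   2   1  -2  44  46  44  45  45  46  45  45  36  55  57  52  20
   16  -1   2  -2   0  -2]
 [  0   0  -2  44  45  49  45  45  47  45  43  45  45  46  32  57  54  40
   14 842 842  -3 842   0]
 [ -2   1  44  44  45  46  46  46  48  44  45  47  46  48  45  54  56  54
   31  13  -1  -2  -1   0]
 [  2  -5  46  
[... 3218 characters left out ...]
  3   4  -1   0  -1]
 [  0   0  -1   1   5   3   5   3  16  17  15   7   2   0   1   6   4   4
    2   4   2  -1  -1]
 [  1   0   0   1   4   2   4   2   1   3   3   3   3   5   4   3   2   1
    2   1   3  -1   1]
 [  1  -3   0  -1   2   4   3   5   4   3   1   2   2   4   4   4   4   6
    2   4   5  -1  -1]
 [ -3   1   1  -1   3   4   6   2   3   1   2   2   3   2   3   2   1   0
    0   2  -2   0  -2]
 [ -1  -1  -1  -1   2   4   2   3   2   0   0   0  -1   2  -1   0   0   1
   -3   0  -3   1  -1]
 [  0   0  -1  -3   0   0   1  -1  -1   1   1  -1   0  -1  -1  -1  -2  -2
    0  -4   1  -1   3]
 [  0  -1 842  -2  -3   2  -1   0  -1   1   0   1   1   1  -2   1  -1   0
    1   1  -1   2  -1]]
```

View pics/z1.png

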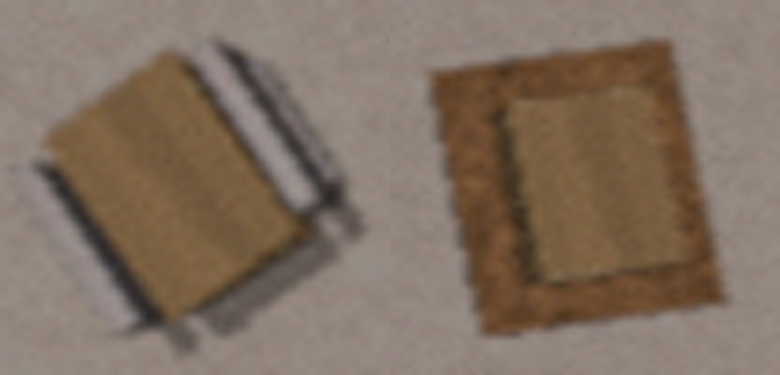

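View pics/z_stand.png

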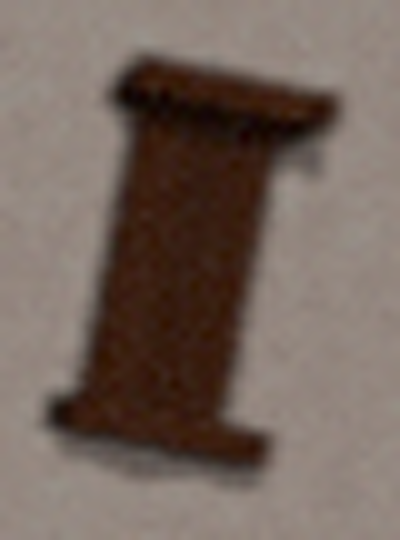

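```bash
cat >> h.py <<'E'
def rect(name,mask,z,big=8):
    "largest contour of mask, its pixels cast onto plane z; centroid, minAreaRect"
    m=cv2.resize(mask.astype(np.float32),None,fx=big,fy=big,interpolation=cv2.INTER_LINEAR)>0.5
    cs,_=cv2.findContours(m.astype(np.uint8),cv2.RETR_EXTERNAL,cv2.CHAIN_APPROX_NONE)
    c=max(cs,key=cv2.contourArea)[:,0,:].astype(float)
    uv=(c+0.5)/big-0.5
    w=ray(name,uv,z)[:,:2]
    r=cv2.minAreaRect((w*1000).astype(np.float32))
    m=cv2.moments((w*1000).astype(np.float32))
    th=0.5*np.arctan2(2*m['mu11'],m['mu20']-m['mu02'])
    b=cv2.boxPoints(r); e=[b[1]-b[0],b[2]-b[1]]; L=max(e,key=np.linalg.norm); ra=np.arctan2(L[1],L[0])
    return dict(cen=(round(m['m10']/m['m00'],1),round(m['m01']/m['m00'],1)),rc=np.round(r[0],1),size=np.round(r[1],1),area=round(m['m00']),rect_ang=round((ra+np.pi/2)%np.pi-np.pi/2,3),pca=round(th,3))
E
cat > m0.py <<'E'
from h import *
a=np.load('top0.npz');p,d=a['p'],a['d']
P=pts('top',d); hsv=cv2.cvtColor(p,cv2.COLOR_RGB2HSV)
def win(u0,v0,u1,v1):
    m=np.zeros((400,640),bool); m[v0:v1,u0:u1]=1; return m
W=win(205,195,265,250)
print('hsv spacer',hsv[222,235],'board',hsv[215,246],'cork',hsv[200,431],'pile',hsv[212,446],'table',hsv[250,300],'stand',hsv[212,370])
R,G,B=[p[:,:,k].astype(int) for k in range(3)]
sp=W&(hsv[:,:,1]>95)
print('spacer',rect('top',sp,.045))
W=win(415,180,480,245)
cork=W&(hsv[:,:,1]>80); print('mat',rect('top',cork,.003))
pile=W&(P[:,:,2]>.010)&(P[:,:,2]<.1); print('pile',rect('top',pile,.017), 'z',np.median(P[200:225,440:452,2]))
W=win(345,183,395,242)
st=W&(hsv[:,:,2]<75)&(hsv[:,:,1]>100); print('stand',rect('top',st,.03))
tops=W&(P[:,:,2]>.038)&(P[:,:,2]<.06)
n,l,s,c=cv2.connectedComponentsWithStats(tops.astype(np.uint8))
for k in range(1,n):
    if s[k,4]>20: print('stop',s[k,4],rect('top',l==k,.046))
blk=W&(P[:,:,2]>.006)&(P[:,:,2]<.018);n,l,s,c=cv2.connectedComponentsWithStats(blk.astype(np.uint8))
k=1+np.argmax(s[1:,4]);print('block',rect('top',l==k,.012))
W=win(205,195,265,250)
tops=W&(P[:,:,2]>.0515)&(P[:,:,2]<.062)&(hsv[:,:,1]<90)
n,l,s,c=cv2.connectedComponentsWithStats(tops.astype(np.uint8))
for k in range(1,n):
    if s[k,4]>20: print('side',s[k,4],rect('top',l==k,.056))
dbg=p.copy(); dbg[sp|cork]=(0,255,0); dbg[st]=(255,0,0)
cv2.imwrite('pics/dbg0.png',cv2.resize(dbg[170:260,200:490,::-1],None,fx=2.7,fy=2.7,interpolation=cv2.INTER_NEAREST))
E
python3 m0.py
```

```text
hsv spacer [ 15 119 114] board [ 10  21 110] cork [ 14 140 113] pile [ 16 117 126] table [ 11  36 148] stand [  8 140  60]
spacer {'cen': (573.0, 265.9), 'rc': array([572.8, 265.7]), 'size': array([68.3, 50. ]), 'area': 3040, 'rect_ang': np.float32(0.631), 'pca': np.float64(0.644)}
mat {'cen': (593.7, -215.9), 'rc': array([ 593.7, -215.9]), 'size': array([100.9,  81.1]), 'area': 7735, 'rect_ang': np.float32(0.147), 'pca': np.float64(0.141)}
pile {'cen': (594.5, -214.8), 'rc': array([ 594.3, -214.3]), 'size': array([68.1, 51. ]), 'area': 3123, 'rect_ang': np.float32(0.145), 'pca': np.float64(0.147)} z 0.017100271022494118
stand {'cen': (595.1, -31.9), 'rc': array([594.2, -33.9]), 'size': array([46.8, 85.5]), 'area': 2710, 'rect_ang': np.float32(-0.224), 'pca': np.float64(-0.229)}
stop 86 {'cen': (630.2, -41.2), 'rc': array([630.1, -41.2]), 'size': array([47.2, 10.9]), 'area': 402, 'rect_ang': np.float32(1.347), 'pca': np.float64(1.356)}
stop 80 {'cen': (556.6, -24.1), 'rc': array([556.7, -24.4]), 'size': array([47.8, 10. ]), 'area': 366, 'rect_ang': np.float32(1.34), 'pca': np.float64(1.334)}
block {'cen': (595.1, -33.1), 'rc': array([595.4, -31.5]), 'size': array([40.2, 69. ]), 'area': 2305, 'rect_ang': np.float32(-0.21), 'pca': np.float64(-0.214)}
side 101 {'cen': (590.9, 241.9), 'rc': array([590.6, 241.6]), 'size': array([57., 10.]), 'area': 451, 'rect_ang': np.float32(0.584), 'pca': np.float64(0.589)}
side 108 {'cen': (556.9, 293.5), 'rc': array([556.4, 293. ]), 'size': array([57.4, 10.5]), 'area': 478, 'rect_ang': np.float32(0.588), 'pca': np.float64(0.586)}
```

View pics/dbg0.png

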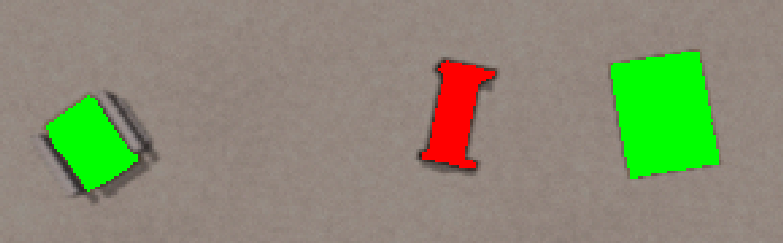

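```bash
cat >> h.py <<'E'
def go(x,y,z,yaw):
    "how far to (mm, rad): shift in tool axes now; turn about tool z, plus tilt fix"
    s=manip.observe(); R=s['tcp_rot']; t=np.array([x,y,z])/1000-s['eef_pos']
    c,sn=np.cos(yaw),np.sin(yaw); Y=np.array([c,sn,0.]); Z=np.array([0,0,-1.]); X=np.cross(Y,Z)
    best=None
    for g in (1,-1):
        T=np.c_[g*X,g*Y,Z]; rv=cv2.Rodrigues(R.T@T)[0].ravel()
        if best is None or np.linalg.norm(rv)<np.linalg.norm(best[0]): best=(rv,T)
    rv,T=best
    print('t',round(s['time_s'],2),'pos',(s['eef_pos']*1000).round(1),'F',s['force'].round(1),'w',round(s['gripper_width']*85.4,1),'q6',s['joint_pos'][5].round(2))
    print('shift now-frame',(R.T@t*1000).round(1),'turn',rv.round(3),'shift in turned frame',(T.T@t*1000).round(1))
E
python3 -c "
from h import *
go(573.5,267,150,0.6)"
```

```text
t 0.1 pos [221.4 502.9 249.6] F [ 0.8 -0.  -0.2] w 85.1 q6 1.44
shift now-frame [-417.4  -73.9   99.6] turn [-0.002  0.     0.556] shift in turned frame [-393.6  157.4   99.6]
```

Request:
step_arm(motion=[[[-59.5,-10.5,14],[0,0,0]],[[-59.5,-10.5,14],[0,0,0]],[[-59.5,-10.5,14],[0,0,0]],[[-59.5,-10.5,14],[0,0,0]],[[-59.5,-10.5,14],[0,0,0]],[[-59.5,-10.5,14],[0,0,0]],[[-59.5,-10.5,14],[0,0,0]],[[0,0,0],[0,0,0.185]],[[0,0,0],[0,0,0.185]],[[0,0,0],[0,0,0.185]]], jaw=85, squeeze=30)

```text
time_s: 1.35
eef_pos: [0.5783, 0.2636, 0.1442]
tcp_rot: [[-0.564, 0.825, -0.007], [0.826, 0.564, -0.001], [0.003, -0.006, -1.0]]
force: [-0.6, -0.3, 0.2]
gripper_width: 0.995
```

```bash
cat >> h.py <<'E'
def wray(uv,z,s):
    i=imaging.camera_info('wrist'); uv=np.atleast_2d(np.array(uv,float))
    dx=uv[:,0]-i['cx']; dy=uv[:,1]-i['cy']; r=np.hypot(dx,dy)+1e-9; th=r/i['fx']
    c=np.c_[np.sin(th)*dx/r,np.sin(th)*dy/r,np.cos(th)]
    M=i['mount']; R=s['tcp_rot']; o=s['eef_pos']+R@M[:3,3]; w=c@M[:3,:3].T@R.T
    return o+w*((z-o[2])/w[:,2])[:,None]
def wlook(tag):
    s=manip.observe(); p,d=imaging.camera('wrist'); cv2.imwrite(f'pics/{tag}.png',p[:,:,::-1]); np.savez(f'{tag}.npz',p=p,d=d,pos=s['eef_pos'],rot=s['tcp_rot']); return s,p,d
E
python3 -c "
from h import *
go(573.5,267,150,0.6)
wlook('w1')
go(573.5,267,150,0.6)"
```

```text
t 1.35 pos [578.3 263.6 144.2] F [-0.6 -0.3  0.2] w 85.0 q6 1.28
shift now-frame [ 5.5 -2.1 -5.8] turn [-0.006 -0.003 -0.   ] shift in turned frame [ 5.5 -2.  -5.8]
t 1.4 pos [578.2 263.6 144.2] F [ 0.2 -0.3  0.6] w 84.8 q6 1.29
shift now-frame [ 5.4 -2.  -5.8] turn [-0.006 -0.003 -0.004] shift in turned frame [ 5.4 -1.9 -5.8]
```

View pics/w1.png

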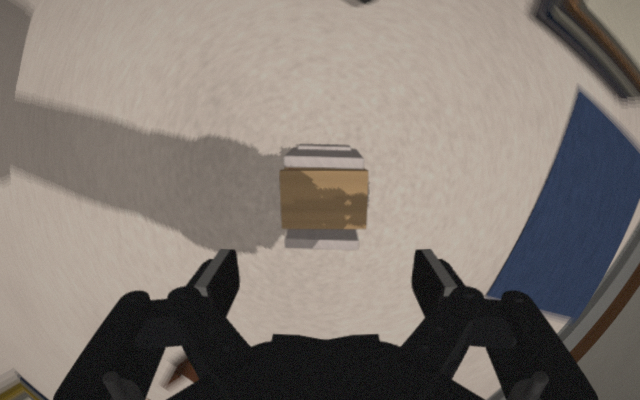

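The wrist view shows the top spacer at about u 280–368, v 168–230, between the side boards, its long side nearly parallel to the jaw axis. Measure it.

```bash
cat >> h.py <<'E'
def wrect(tag,mask,z,big=8):
    a=np.load(tag+'.npz'); s=dict(eef_pos=a['pos'],tcp_rot=a['rot'])
    n,l,st,_=cv2.connectedComponentsWithStats(mask.astype(np.uint8)); mask=l==1+np.argmax(st[1:,4])
    m=cv2.resize(mask.astype(np.float32),None,fx=big,fy=big,interpolation=cv2.INTER_LINEAR)>0.5
    cs,_=cv2.findContours(m.astype(np.uint8),cv2.RETR_EXTERNAL,cv2.CHAIN_APPROX_NONE)
    c=max(cs,key=cv2.contourArea)[:,0,:].astype(float); uv=(c+.5)/big-.5
    w=(wray(uv,z,s)[:,:2]*1000).astype(np.float32); r=cv2.minAreaRect(w); m=cv2.moments(w)
    th=0.5*np.arctan2(2*m['mu11'],m['mu20']-m['mu02'])
    b=cv2.boxPoints(r); e=[b[1]-b[0],b[2]-b[1]]; L=max(e,key=np.linalg.norm); ra=np.arctan2(L[1],L[0])
    return dict(cen=(round(m['m10']/m['m00'],1),round(m['m01']/m['m00'],1)),rc=np.round(r[0],1),size=np.round(r[1],1),area=round(m['m00']),rect_ang=round(float((ra+np.pi/2)%np.pi-np.pi/2),3),pca=round(float(th),3))
E
python3 - <<'E'
from h import *
a=np.load('w1.npz');p=a['p'];hsv=cv2.cvtColor(p,cv2.COLOR_RGB2HSV)
W=np.zeros((400,640),bool);W[150:250,265:385]=1
print(wrect('w1',W&(hsv[:,:,1]>95),.045))
E
```

```text
{'cen': (572.8, 268.8), 'rc': array([573., 269.]), 'size': array([65.1, 47. ]), 'area': 2899, 'rect_ang': 0.581, 'pca': 0.578}
```

```bash
python3 - <<'E'
from h import *
i=imaging.camera_info('wrist');M=i['mount']
for uv in [(218,250),(237,250),(239,292),(415,250),(432,250),(413,292)]:
    dx=uv[0]-i['cx'];dy=uv[1]-i['cy'];r=np.hypot(dx,dy);th=r/i['fx']
    w=M[:3,:3]@np.array([np.sin(th)*dx/r,np.sin(th)*dy/r,np.cos(th)]);o=M[:3,3]
    for xx in (.011,-.011):
        k=(xx-o[0])/w[0]; print(uv,((o+k*w)*1000).round(1),end=' ')
    print()
go(573,267.8,75,.585)
E
```

```text
(218, 250) [ 11.  -49.2   1.1] (218, 250) [-11.  -67.1  46.3] 
(237, 250) [ 11.  -40.1   1.9] (237, 250) [-11.  -54.7  47.3] 
(239, 292) [ 11.  -30.3 -32.6] (239, 292) [-11.  -41.3   0.2] 
(415, 250) [11.  41.5  2. ] (415, 250) [-11.   56.6  47.5] 
(432, 250) [11.  49.7  1.4] (432, 250) [-11.   67.8  46.6] 
(413, 292) [ 11.   31.4 -32.6] (413, 292) [-11.   42.9   0.3] 
t 1.4 pos [578.2 263.6 144.2] F [ 0.2 -0.3  0.6] w 84.8 q6 1.29
shift now-frame [ 6.2 -1.5 69.2] turn [-0.006 -0.003  0.011] shift in turned frame [ 6.3 -2.  69.2]
```

Request:
step_arm(motion=[[[6.2,-1.5,20],[-0.006,-0.003,0.011]],[[0,0,35],[0,0,0]],[[0,0,25],[0,0,0]],[[0,0,4],[0,0,0]]])

```text
time_s: 1.9
eef_pos: [0.5729, 0.2681, 0.0578]
tcp_rot: [[-0.56, 0.828, -0.0], [0.828, 0.56, -0.001], [-0.0, -0.001, -1.0]]
force: [0.0, 0.3, 0.4]
gripper_width: 0.992
```

```bash
python3 -c "
from h import *
go(573,267.8,47,.585)"
```

```text
t 1.9 pos [572.9 268.1  57.8] F [0.  0.3 0.4] w 84.7 q6 1.3
shift now-frame [-0.3 -0.1 10.8] turn [-0.001  0.     0.01 ] shift in turned frame [-0.3 -0.1 10.8]
```

Request:
step_arm(motion=[[[-0.3,0,7],[0,0,0.01]],[[0,0,4],[0,0,0]],[[0,0,0],[0,0,0]]])

```text
time_s: 2.28
eef_pos: [0.5742, 0.2682, 0.0478]
tcp_rot: [[-0.553, 0.833, 0.002], [0.833, 0.553, 0.0], [-0.001, 0.002, -1.0]]
force: [0.8, 0.1, 1.1]
gripper_width: 0.996
```

Request:
step_arm(motion=[[[0,0,0],[0,0,0]],[[0,0,0],[0,0,0]],[[0,0,0],[0,0,0]],[[0,0,0],[0,0,0]]], jaw=60, squeeze=25)

```text
time_s: 2.78
eef_pos: [0.5752, 0.2686, 0.0495]
tcp_rot: [[-0.553, 0.833, 0.004], [0.833, 0.553, 0.001], [-0.002, 0.004, -1.0]]
force: [-0.0, 0.3, -0.6]
gripper_width: 0.762
```

Request:
step_arm(motion=[[[0,0,0],[0,0,0]],[[0,0,-8],[0,0,0]],[[0,0,-25],[0,0,0]],[[0,0,-30],[0,0,0]]])

```text
time_s: 3.28
eef_pos: [0.5729, 0.2678, 0.1119]
tcp_rot: [[-0.553, 0.833, -0.001], [0.833, 0.553, -0.001], [-0.0, -0.002, -1.0]]
force: [0.6, 0.0, -0.4]
gripper_width: 0.763
```

```bash
python3 -c "
from h import *
go(593.7,-215.5,110,.145)
wlook('w2')"
```

```text
t 3.27 pos [572.9 267.8 111.9] F [ 0.6  0.  -0.4] w 65.2 q6 1.31
shift now-frame [-414.1 -250.     2.3] turn [-0.002  0.     0.441] shift in turned frame [-481.2  -49.2    1.9]
```

View pics/w2.png

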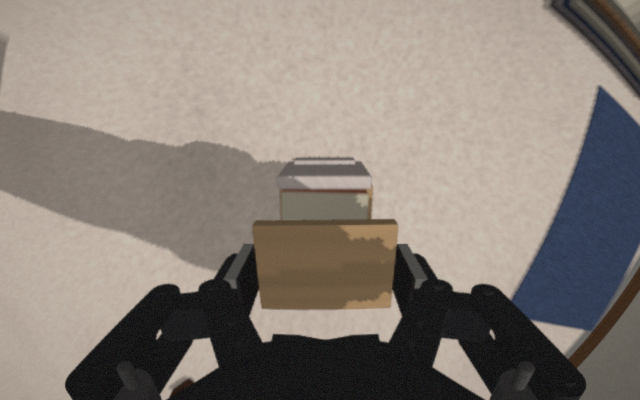

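The spacer is held squarely between the pads; the pale tile is now visible in the rack at about (325,207). Carry to the mat.

Request:
step_arm(motion=[[[-40,-24,0],[0,0,0]],[[-53,-32,0],[0,0,0]],[[-53,-32,0],[0,0,0]],[[-53,-32,0],[0,0,0]],[[-53,-32,0],[0,0,0]],[[-53,-32,0],[0,0,0]],[[-53,-32,0],[0,0,0]],[[-40,-24,0],[0,0,0]],[[-14,-10,0],[0,0,0.12]],[[0,0,0],[0,0,0.18]]])

```text
time_s: 4.58
eef_pos: [0.6019, -0.2235, 0.1228]
tcp_rot: [[-0.276, 0.961, 0.021], [0.961, 0.276, -0.0], [-0.006, 0.02, -1.0]]
force: [0.7, -0.1, -0.4]
gripper_width: 0.762
```

```bash
python3 -c "
from h import *
go(593.7,-215.5,60,.145)"
```

```text
t 4.58 pos [ 601.9 -223.5  122.8] F [ 0.7 -0.1 -0.4] w 65.0 q6 0.82
shift now-frame [10.4 -6.9 62.6] turn [0.02  0.004 0.135] shift in turned frame [ 9.1 -6.9 62.8]
```

Request:
step_arm(motion=[[[10.4,-6.9,10],[0.02,0.004,0.135]],[[0,0,20],[0,0,0]],[[0,0,0],[0,0,0]]])

```text
time_s: 4.95
eef_pos: [0.5928, -0.2169, 0.0933]
tcp_rot: [[-0.137, 0.991, 0.002], [0.991, 0.137, -0.001], [-0.002, 0.002, -1.0]]
force: [0.1, -0.5, -0.5]
gripper_width: 0.764
```

```bash
python3 -c "
from h import *
go(593.7,-215.5,60,.145)
wlook('w3')"
```

```text
t 4.95 pos [ 592.8 -216.9   93.3] F [ 0.1 -0.5 -0.5] w 65.2 q6 0.97
shift now-frame [ 1.3  1.  33.3] turn [ 0.002  0.002 -0.008] shift in turned frame [ 1.2  1.1 33.3]
```

View pics/w3.png

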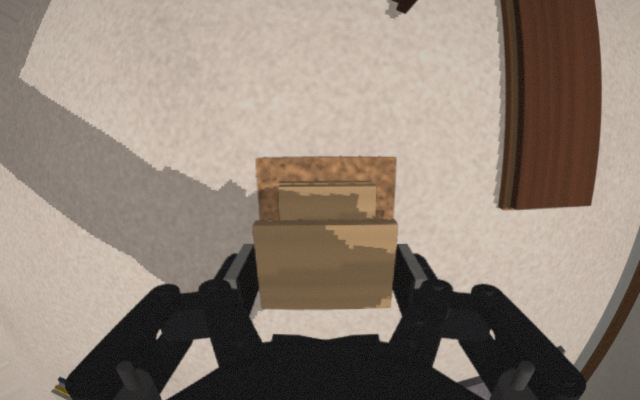

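Mat far edge runs (257,158)–(396,158), pile far edge (279,185)–(377,185), and the held spacer covers (253..398, 221..308). Check alignment.

```bash
python3 - <<'E'
from h import *
a=np.load('w3.npz');s=dict(eef_pos=a['pos'],tcp_rot=a['rot']);R=a['rot']
def tool(uv,z): return ((wray(uv,z,s)-a['pos'])@R*1000).round(1)
print('mat far',tool([(257,158),(396,158)],.003), (wray([(257,158),(396,158)],.003,s)*1000).round(1)[:,:2])
print('pile far',tool([(279,184.5),(377,184.5)],.017))
for zz in (.088,.091): print('held top: far',tool([(253,224),(398,224)],zz),'near',tool([(261,308),(391,308)],zz))
th=.145; c=np.array([593.7,-215.9])
E
```

```text
mat far [[ 39.9 -47.8  90.2]
 [ 40.1  50.3  90.3]] [[ 540.2 -184. ]
 [ 637.3 -170.4]]
pile far [[ 23.9 -30.5  76.2]
 [ 24.   34.9  76.3]]
held top: far [[ 22.7 -32.3   5.2]
 [ 22.7  33.    5.3]] near [[-23.7 -32.6   5.3]
 [-23.7  34.    5.4]]
held top: far [[ 23.8 -31.5   2.2]
 [ 23.9  32.3   2.3]] near [[-21.4 -31.8   2.3]
 [-21.5  33.2   2.4]]
```

Request:
step_arm(motion=[[[1,1.2,10],[0,0,-0.005]],[[0,0,25],[0,0,0]],[[0,0,17],[0,0,0]],[[0,0,3],[0,0,0]]])

```text
time_s: 5.5
eef_pos: [0.5974, -0.2169, 0.0401]
tcp_rot: [[-0.143, 0.99, 0.008], [0.99, 0.143, -0.004], [-0.006, 0.008, -1.0]]
force: [0.0, -0.3, -0.7]
gripper_width: 0.761
```

```bash
python3 -c "
from h import *
go(593.7,-215.5,29.5,.145)"
```

```text
t 5.5 pos [ 597.4 -216.9   40.1] F [ 0.  -0.3 -0.7] w 65.0 q6 0.96
shift now-frame [ 1.9 -3.5 10.6] turn [ 0.008  0.006 -0.001] shift in turned frame [ 1.9 -3.4 10.6]
```

Request:
step_arm(motion=[[[1.5,-3.2,3],[0.008,0.005,0]],[[0,0,2],[0,0,0]],[[0,0,0],[0,0,0]]])

```text
time_s: 5.88
eef_pos: [0.5946, -0.2161, 0.0359]
tcp_rot: [[-0.143, 0.99, 0.001], [0.99, 0.143, -0.001], [-0.001, 0.0, -1.0]]
force: [-0.6, -0.1, -0.6]
gripper_width: 0.762
```

```bash
python3 -c "
from h import *
go(594,-215.6,29.5,.145)"
```

```text
t 5.88 pos [ 594.6 -216.1   35.9] F [-0.6 -0.1 -0.6] w 65.1 q6 0.96
shift now-frame [ 0.6 -0.5  6.4] turn [ 0.     0.001 -0.001] shift in turned frame [ 0.6 -0.5  6.4]
```

Request:
step_arm(motion=[[[0.5,-0.5,2],[0,0,0]],[[0,0,1.5],[0,0,0]],[[0,0,1],[0,0,0]]])

```text
time_s: 6.25
eef_pos: [0.5946, -0.216, 0.0321]
tcp_rot: [[-0.143, 0.99, 0.002], [0.99, 0.143, -0.002], [-0.002, 0.002, -1.0]]
force: [0.2, -0.1, -0.5]
gripper_width: 0.758
```

Request:
step_arm(motion=[[[0,0,1],[0,0,0]],[[0,0,0.7],[0,0,0]]])

```text
time_s: 6.5
eef_pos: [0.5946, -0.216, 0.0302]
tcp_rot: [[-0.143, 0.99, 0.002], [0.99, 0.143, -0.002], [-0.002, 0.002, -1.0]]
force: [0.3, -0.2, -0.7]
gripper_width: 0.763
```

Request:
step_arm(motion=[[[0,0,0.8],[0,0,0]]])

```text
time_s: 6.62
eef_pos: [0.5947, -0.2161, 0.0298]
tcp_rot: [[-0.143, 0.99, 0.002], [0.99, 0.143, -0.002], [-0.002, 0.002, -1.0]]
force: [-1.7, 1.3, 6.7]
gripper_width: 0.767
```

Request:
step_arm(motion=[[[0,0,0.8],[0,0,0]]])

```text
time_s: 6.75
eef_pos: [0.5947, -0.2161, 0.0297]
tcp_rot: [[-0.143, 0.99, 0.002], [0.99, 0.143, -0.002], [-0.003, 0.002, -1.0]]
force: [-1.8, 2.3, 6.6]
gripper_width: 0.763
```

Request:
step_arm(motion=[[[0,0,0.8],[0,0,0]]])

```text
time_s: 6.88
eef_pos: [0.5947, -0.216, 0.0297]
tcp_rot: [[-0.143, 0.99, 0.002], [0.99, 0.143, -0.002], [-0.003, 0.002, -1.0]]
force: [-1.7, 1.1, 7.0]
gripper_width: 0.767
```

Contact was felt at TCP z 29.8 mm, against 29.6 expected from the 17 mm pile, with 7 N. Release.

Request:
step_arm(motion=[[[0,0,0],[0,0,0]],[[0,0,0],[0,0,0]],[[0,0,0],[0,0,0]]], jaw=84)

```text
time_s: 7.25
eef_pos: [0.5949, -0.2162, 0.0297]
tcp_rot: [[-0.143, 0.99, 0.003], [0.99, 0.143, -0.003], [-0.003, 0.002, -1.0]]
force: [0.6, -0.1, 0.3]
gripper_width: 0.982
```

Request:
step_arm(motion=[[[0,0,-10],[0,0,0]],[[0,0,-30],[0,0,0]],[[0,0,-40],[0,0,0]]])

```text
time_s: 7.62
eef_pos: [0.5921, -0.2147, 0.1088]
tcp_rot: [[-0.143, 0.99, -0.004], [0.99, 0.143, 0.001], [0.001, -0.004, -1.0]]
force: [-0.4, -0.6, 1.0]
gripper_width: 0.987
```

```bash
python3 -c "
from h import *
go(573.5,268,110,.585)
wlook('w4')
p,d=imaging.camera('top'); P=pts('top',d); np.savez('top1.npz',p=p,d=d)
print(np.median(P[204:222,441:452,2]))
c=cv2.resize(p[182:242,420:474,::-1],(390,433),interpolation=cv2.INTER_CUBIC)
cv2.imwrite('pics/t1.png',c)
"
```

```text
t 7.62 pos [ 592.1 -214.7  108.8] F [-0.4 -0.6  1. ] w 84.3 q6 0.96
shift now-frame [480.4  50.6  -0.7] turn [-0.003 -0.002 -0.441] shift in turned frame [412.7 251.   -1.2]
0.025390625144005752
```

View pics/w4.png

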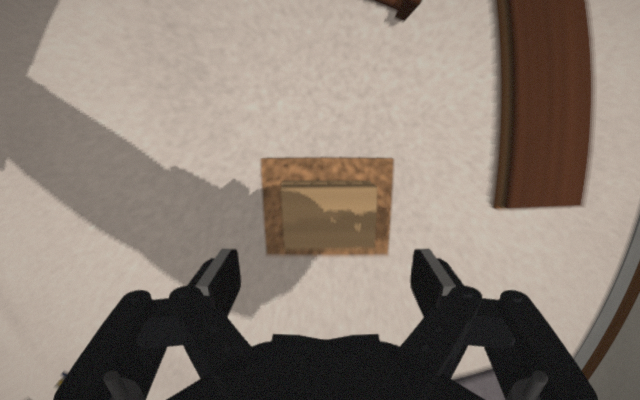

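The spacer lies on the pile at (282–378, 187–250), in the middle of the mat; its top reads 25.4 mm. Measure both, then head back.

```bash
python3 - <<'E'
from h import *
a=np.load('w4.npz');p=a['p'];hsv=cv2.cvtColor(p,cv2.COLOR_RGB2HSV)
print(hsv[170,320],hsv[210,300],hsv[225,370],hsv[240,330])
W=np.zeros((400,640),bool);W[140:265,255:400]=1
m=W&(hsv[:,:,1]>85);print('mat',wrect('w4',m,.003))
dz=a['d']; 
# spacer via depth-free: hue/sat split
h=hsv[:,:,0].astype(int)
sp=m&(dz>0)&(dz<np.median(dz[165:175,300:350])-.013)
print('spacer',wrect('w4',sp,.025))
a=np.load('top1.npz');P=pts('top',a['d']);W=np.zeros((400,640),bool);W[180:245,415:480]=1
print('top spacer',rect('top',W&(P[:,:,2]>.0215)&(P[:,:,2]<.1),.025))
E
```

```text
[ 13 121 137] [ 16 103 114] [ 16 101 106] [ 16 102 110]
mat {'cen': (593.6, -216.3), 'rc': array([ 593.4, -216.6]), 'size': array([100.7,  80.1]), 'area': 7852, 'rect_ang': 0.147, 'pca': 0.145}
spacer {'cen': (593.6, -203.8), 'rc': array([ 593.1, -204.9]), 'size': array([66.6, 27.6]), 'area': 1599, 'rect_ang': 0.161, 'pca': 0.136}
top spacer {'cen': (595.2, -214.8), 'rc': array([ 595.3, -214.8]), 'size': array([67.6, 48.9]), 'area': 3056, 'rect_ang': np.float32(0.153), 'pca': np.float64(0.175)}
```

Request:
step_arm(motion=[[[40,4,0],[0,0,0]],[[61,6.5,0],[0,0,0]],[[61,6.5,0],[0,0,0]],[[61,6.5,0],[0,0,0]],[[61,6.5,0],[0,0,0]],[[61,6.5,0],[0,0,0]],[[61,6.5,0],[0,0,0]],[[45,5,0],[0,0,0]],[[17,2,0],[0,0,-0.15]],[[0,0,0],[0,0,-0.18]]], jaw=85)

```text
time_s: 8.98
eef_pos: [0.5804, 0.2655, 0.1119]
tcp_rot: [[-0.463, 0.886, 0.012], [0.886, 0.463, -0.005], [-0.01, 0.008, -1.0]]
force: [-0.4, 0.3, -0.6]
gripper_width: 0.995
```

```bash
python3 -c "
from h import *
go(573.5,268,110,.585)
wlook('w5')
"
```

```text
t 8.97 pos [580.4 265.5 111.9] F [-0.4  0.3 -0.6] w 84.9 q6 1.41
shift now-frame [ 5.4 -5.   1.8] turn [ 0.008  0.011 -0.104] shift in turned frame [ 5.9 -4.4  1.9]
```

View pics/w5.png

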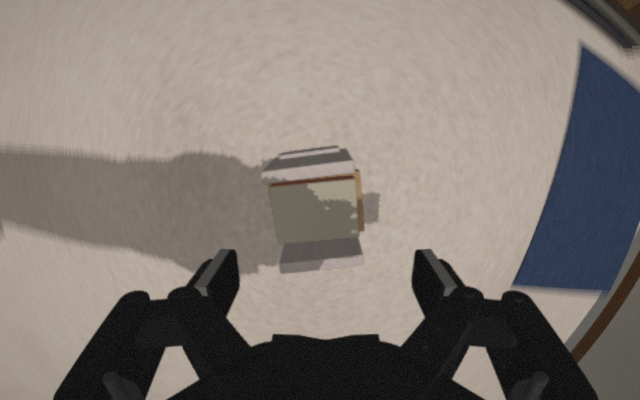

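Tile's glaze spans about (272–357, 180–243); the lower spacer shows past its right end (357–364). Measure both.

```bash
python3 - <<'E'
from h import *
a=np.load('w5.npz');p=a['p'];hsv=cv2.cvtColor(p,cv2.COLOR_RGB2HSV).astype(int)
for u,v in [(300,210),(340,230),(350,190),(345,165),(320,260),(300,175),(361,200),(400,150),(230,200)]: print((u,v),hsv[v,u],end=' ')
W=np.zeros((400,640),bool);W[172:252,262:368]=1
m=W&(hsv[:,:,0]>=19)&(hsv[:,:,0]<40)&(hsv[:,:,1]>20)&(hsv[:,:,1]<75)
print('tile',wrect('w5',m,.037))
s=dict(eef_pos=a['pos'],tcp_rot=a['rot'])
q=[(272,186.5),(355,180),(358,238),(280,243)]
w=wray(q,.037,s)*1000; print(w.round(1)[:,:2],w.mean(0).round(1))
w=wray([(361,172),(364,231)],.023,s)*1000; print('spacer right end mid',w.mean(0)[:2], (w[1]-w[0]).round(1))
dbg=p.copy();dbg[m]=(0,255,0);cv2.imwrite('pics/dbg5.png',cv2.resize(dbg[140:280,240:400,::-1],None,fx=4,fy=4))
a=np.load('top1.npz');p=a['p'];P=pts('top',a['d']);W=np.zeros((400,640),bool);W[195:250,205:265]=1
print('top tile',rect('top',W&(P[:,:,2]>.0315)&(P[:,:,2]<.0425),.037))
E
```

```text
(300, 210) [ 18  42 109] (340, 230) [ 21  45 108] (350, 190) [ 21  44 163] (345, 165) [ 11  27 178] (320, 260) [ 12  29 115] (300, 175) [ 11  29 175] (361, 200) [ 15  79 107] (400, 150) [ 14  35 182] (230, 200) [ 14  38 126] tile {'cen': (573.2, 266.2), 'rc': array([573. , 265.9]), 'size': array([58.8, 42.6]), 'area': 2326, 'rect_ang': 0.585, 'pca': 0.582}
[[539.7 269.3]
 [586.3 298.5]
 [608.5 263.3]
 [561.8 234.6]] [574.1 266.4  37. ]
spacer right end mid [602.12046448 284.42722206] [ 24.  -37.7   0. ]
top tile {'cen': (573.8, 266.0), 'rc': array([573.9, 266. ]), 'size': array([60., 44.]), 'area': 2443, 'rect_ang': np.float32(0.557), 'pca': np.float64(0.551)}
```

View pics/dbg5.png

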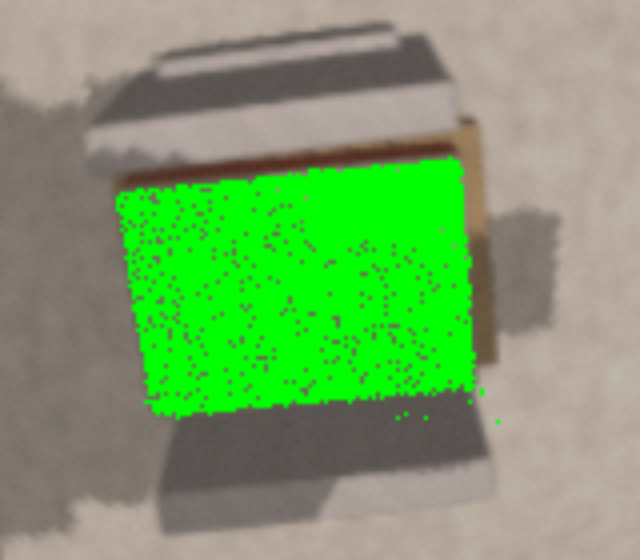

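Request:
step_arm(motion=[[[4,-6,10],[0.008,0.011,-0.107]],[[0,0,25],[0,0,0]],[[0,0,15],[0,0,0]],[[0,0,0],[0,0,0]]])

```text
time_s: 9.52
eef_pos: [0.5731, 0.2653, 0.0604]
tcp_rot: [[-0.553, 0.833, -0.001], [0.833, 0.553, 0.0], [0.0, -0.001, -1.0]]
force: [1.0, 0.5, 0.0]
gripper_width: 0.991
```

```bash
python3 -c "
from h import *
go(573.4,266.1,39,.582)
"
```

```text
t 9.53 pos [573.1 265.3  60.4] F [1.  0.5 0. ] w 84.6 q6 1.3
shift now-frame [ 0.5  0.7 21.4] turn [-0.001 -0.     0.004] shift in turned frame [ 0.5  0.7 21.4]
```

Request:
step_arm(motion=[[[0.5,0.5,10],[0,0,0.004]],[[0,-0.5,7],[0,0,0]],[[0,0,3],[0,0,0]],[[0,0,0],[0,0,0]]])

```text
time_s: 10.02
eef_pos: [0.5741, 0.2658, 0.0406]
tcp_rot: [[-0.548, 0.836, 0.001], [0.836, 0.548, 0.001], [-0.0, 0.002, -1.0]]
force: [0.4, 1.0, 0.5]
gripper_width: 0.994
```

```bash
python3 -c "
from h import *
go(573.4,266.1,39,.582)
"
```

```text
t 10.03 pos [574.1 265.8  40.6] F [0.4 1.  0.5] w 84.8 q6 1.31
shift now-frame [ 0.6 -0.4  1.6] turn [ 0.002  0.    -0.002] shift in turned frame [ 0.6 -0.4  1.6]
```

Request:
step_arm(motion=[[[0.5,-0.4,1.6],[0,0,0]],[[0,0,0.4],[0,0,0]],[[0,0,0.4],[0,0,0]],[[0,0,0.4],[0,0,0]],[[0,0,0],[0,0,0]]], jaw=52, squeeze=30)

```text
time_s: 10.65
eef_pos: [0.5741, 0.2663, 0.0392]
tcp_rot: [[-0.548, 0.836, 0.003], [0.836, 0.548, 0.001], [-0.001, 0.003, -1.0]]
force: [-0.8, -1.3, -0.3]
gripper_width: 0.669
```

Request:
step_arm(motion=[[[0,0,0],[0,0,0]],[[0,0,-6],[0,0,0]],[[0,0,-20],[0,0,0]],[[0,0,-30],[0,0,0]],[[0,0,-10],[0,0,0]]])

```text
time_s: 11.28
eef_pos: [0.5727, 0.2658, 0.1053]
tcp_rot: [[-0.548, 0.836, -0.0], [0.836, 0.548, 0.0], [0.0, -0.0, -1.0]]
force: [0.4, 0.4, -1.1]
gripper_width: 0.672
```

```bash
python3 -c "
from h import *
go(450,60,60,-.228)
wlook('w6')
"
```

```text
t 11.28 pos [572.7 265.8 105.3] F [ 0.4  0.4 -1.1] w 57.4 q6 1.31
shift now-frame [-104.9 -215.4   45.3] turn [-0.    -0.     0.808] shift in turned frame [-228.2  -73.    45.3]
```

View pics/w6.png

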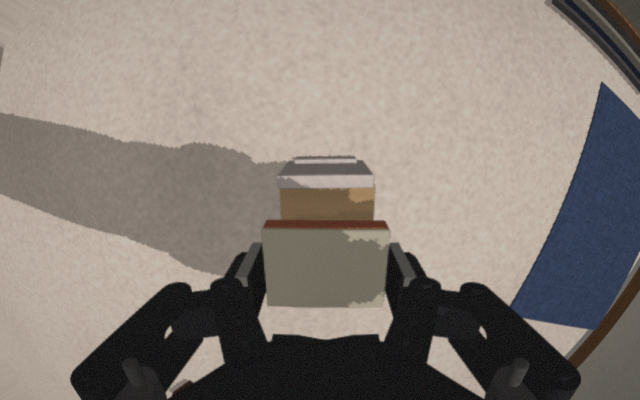

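The tile is held level at (262–389, 222–306) and the lower spacer stayed in the rack. Carry it to free table.

Request:
step_arm(motion=[[[-17,-35,0],[0,0,0]],[[-25,-52,0],[0,0,0]],[[-25,-52,0],[0,0,0]],[[-25,-52,0],[0,0,0]],[[-12,-24,0],[0,0,0]],[[0,0,0],[0,0,0.185]],[[0,0,0],[0,0,0.185]],[[0,0,0],[0,0,0.185]],[[0,0,0],[0,0,0.185]],[[0,0,0],[0,0,0.05]]])

```text
time_s: 12.58
eef_pos: [0.4414, 0.0548, 0.0983]
tcp_rot: [[0.22, 0.975, -0.007], [0.975, -0.22, 0.0], [-0.001, -0.007, -1.0]]
force: [-0.4, -0.1, -0.4]
gripper_width: 0.673
```

```bash
python3 -c "
from h import *
go(450,60,30,-.228)
"
```

```text
t 12.57 pos [441.4  54.8  98.3] F [-0.4 -0.1 -0.4] w 57.5 q6 1.75
shift now-frame [ 7.   7.7 68.3] turn [-0.007  0.001  0.006] shift in turned frame [ 7.   7.2 68.3]
```

Request:
step_arm(motion=[[[0,0,10],[-0.007,0,0.006]],[[0,0,30],[0,0,0]],[[0,0,20],[0,0,0]],[[0,0,6],[0,0,0]],[[0,0,2],[0,0,0]]])

```text
time_s: 13.2
eef_pos: [0.4395, 0.0548, 0.0254]
tcp_rot: [[0.223, 0.975, -0.002], [0.975, -0.223, -0.001], [-0.002, -0.002, -1.0]]
force: [-1.0, -0.4, -0.9]
gripper_width: 0.672
```

```bash
python3 -c "
from h import *
go(442,54,16,-.228)
"
```

```text
t 13.2 pos [439.5  54.8  25.4] F [-1.  -0.4 -0.9] w 57.4 q6 1.75
shift now-frame [-0.2  2.6  9.4] turn [-0.002  0.002  0.003] shift in turned frame [-0.3  2.6  9.4]
```

Request:
step_arm(motion=[[[0,0,4],[-0.002,0.002,0]],[[0,0,2],[0,0,0]],[[0,0,1],[0,0,0]],[[0,0,0.8],[0,0,0]]])

```text
time_s: 13.7
eef_pos: [0.4407, 0.0548, 0.0184]
tcp_rot: [[0.223, 0.975, 0.003], [0.975, -0.223, 0.0], [0.001, 0.003, -1.0]]
force: [0.1, 0.4, -0.5]
gripper_width: 0.67
```

Request:
step_arm(motion=[[[0,0,0.8],[0,0,0]],[[0,0,0.8],[0,0,0]]])

```text
time_s: 13.95
eef_pos: [0.4411, 0.0548, 0.017]
tcp_rot: [[0.223, 0.975, 0.004], [0.975, -0.223, 0.0], [0.001, 0.004, -1.0]]
force: [1.1, 0.5, -1.2]
gripper_width: 0.669
```

Request:
step_arm(motion=[[[0,0,0.8],[0,0,0]]])

```text
time_s: 14.08
eef_pos: [0.4411, 0.0548, 0.0162]
tcp_rot: [[0.223, 0.975, 0.004], [0.975, -0.223, 0.0], [0.001, 0.004, -1.0]]
force: [-1.2, 1.0, 5.9]
gripper_width: 0.668
```

Contact at 16.2 mm, as expected. Release, rise, and look.

Request:
step_arm(motion=[[[0,0,0],[0,0,0]],[[0,0,0],[0,0,0]],[[0,0,0],[0,0,0]]], jaw=80)

```text
time_s: 14.45
eef_pos: [0.4414, 0.0548, 0.0163]
tcp_rot: [[0.223, 0.975, 0.005], [0.975, -0.223, -0.0], [0.001, 0.005, -1.0]]
force: [0.8, -0.2, 0.0]
gripper_width: 0.936
```

Request:
step_arm(motion=[[[0,0,-10],[0,0,0]],[[0,0,-35],[0,0,0]],[[0,0,-40],[0,0,0]]], jaw=85)

```text
time_s: 14.82
eef_pos: [0.4386, 0.0548, 0.1021]
tcp_rot: [[0.223, 0.975, -0.001], [0.975, -0.223, 0.0], [-0.0, -0.001, -1.0]]
force: [1.4, -0.4, -0.3]
gripper_width: 0.993
```

```bash
python3 -c "
from h import *
go(573.5,266.5,110,.585)
wlook('w7')
"
```

```text
t 14.82 pos [438.6  54.8 102.1] F [ 1.4 -0.4 -0.3] w 84.8 q6 1.75
shift now-frame [236.4  84.3  -8. ] turn [-0.001 -0.001 -0.81 ] shift in turned frame [102.  229.4  -7.9]
```

View pics/w7.png

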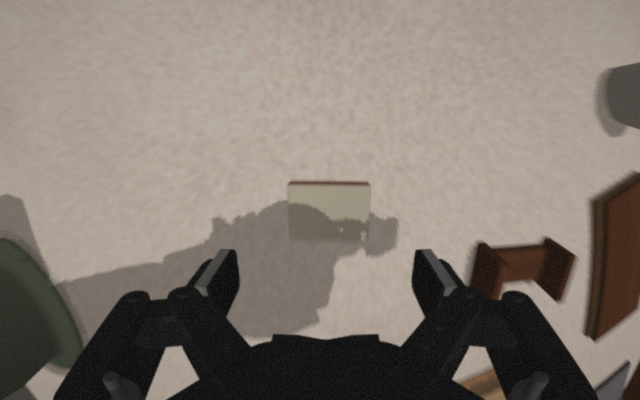

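Tile lies flat and free at (289–370, 182–240). I measure it and regrasp it across its width now.

```bash
python3 - <<'E'
from h import *
a=np.load('w7.npz');p=a['p'];hsv=cv2.cvtColor(p,cv2.COLOR_RGB2HSV).astype(int)
W=np.zeros((400,640),bool);W[172:250,275:380]=1
m=W&(hsv[:,:,0]>=18)&(hsv[:,:,0]<40)&(hsv[:,:,1]>38)
m=cv2.morphologyEx(cv2.medianBlur(m.astype(np.uint8),5),cv2.MORPH_OPEN,np.ones((7,7),np.uint8))>0
print('tile',wrect('w7',m,.014))
dbg=p.copy();dbg[m]=(0,255,0);cv2.imwrite('pics/dbg7.png',cv2.resize(dbg[160:260,260:400,::-1],None,fx=4,fy=4))
s=dict(eef_pos=a['pos'],tcp_rot=a['rot'])
q=[(288.5,184.5),(370.5,184.5),(369,240.5),(290,240)]
w=wray(q,.014,s)*1000; print(w.round(1)[:,:2],w.mean(0).round(1))
p,d=imaging.camera('top');np.savez('top2.npz',p=p,d=d);P=pts('top',d)
W=np.zeros((400,640),bool);W[240:320,270:380]=1
print('top',rect('top',W&(P[:,:,2]>.0065)&(P[:,:,2]<.02),.014))
go(440,54.5,60,1.343)
E
```

```text
tile {'cen': (441.4, 54.5), 'rc': array([441.3,  54.3]), 'size': array([41.6, 59.2]), 'area': 2343, 'rect_ang': -0.24, 'pca': -0.263}
[[418.2  81.2]
 [474.6  68.4]
 [465.8  26.3]
 [408.4  39.9]] [441.8  53.9  14. ]
top {'cen': (460.6, 66.7), 'rc': array([457.6,  67. ]), 'size': array([15.6, 36.1]), 'area': 377, 'rect_ang': np.float32(-0.261), 'pca': np.float64(-0.387)}
t 14.93 pos [442.   54.8 105. ] F [ 1.1 -0.2 -0.8] w 85.2 q6 1.75
shift now-frame [-0.8 -2.2 45. ] turn [ 0.006  0.004 -1.568] shift in turned frame [ 1.9 -0.7 45. ]
```

View pics/dbg7.png

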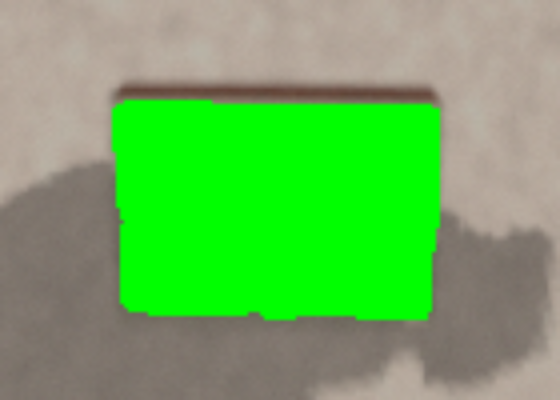

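Request:
step_arm(motion=[[[0,0,0],[0.006,0.004,-0.18]],[[0,0,0],[0,0,-0.18]],[[0,0,0],[0,0,-0.18]],[[0,0,0],[0,0,-0.18]],[[0,0,0],[0,0,-0.18]],[[0,0,0],[0,0,-0.18]],[[0,0,0],[0,0,-0.18]],[[0,0,0],[0,0,-0.18]],[[0,0,0],[0,0,-0.128]]], jaw=62)

```text
time_s: 16.05
eef_pos: [0.4407, 0.0548, 0.1058]
tcp_rot: [[-0.985, 0.174, 0.002], [0.174, 0.985, 0.005], [-0.001, 0.005, -1.0]]
force: [0.4, -0.6, -0.4]
gripper_width: 0.725
```

```bash
python3 -c "
from h import *
go(441.5,54.4,19,1.343)
"
```

```text
t 16.05 pos [440.7  54.8 105.8] F [ 0.4 -0.6 -0.4] w 61.9 q6 0.13
shift now-frame [-0.8 -0.7 86.8] turn [0.005 0.001 0.053] shift in turned frame [-0.9 -0.2 86.8]
```

Request:
step_arm(motion=[[[-0.8,-0.5,10],[0.005,0.001,0.053]],[[0,0,30],[0,0,0]],[[0,0,25],[0,0,0]],[[0,0,8],[0,0,0]],[[0,0,2],[0,0,0]]])

```text
time_s: 16.68
eef_pos: [0.4418, 0.0542, 0.0296]
tcp_rot: [[-0.974, 0.227, 0.002], [0.227, 0.974, -0.0], [-0.002, 0.0, -1.0]]
force: [0.1, 0.2, -0.5]
gripper_width: 0.724
```

```bash
python3 -c "
from h import *
go(441.5,54.4,19,1.343)
wlook('w8')
"
```

```text
t 16.68 pos [441.8  54.2  29.6] F [ 0.1  0.2 -0.5] w 61.9 q6 0.18
shift now-frame [ 0.4  0.1 10.6] turn [ 0.     0.002 -0.001] shift in turned frame [ 0.4  0.1 10.6]
```

View pics/w8.png

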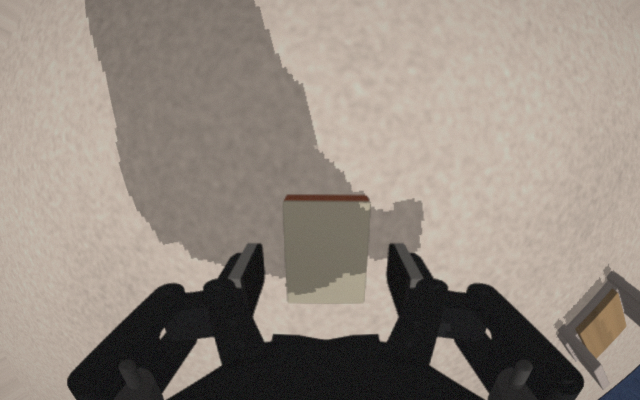

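The tile (283–369, 200–303) sits centred and square between the jaws. Descend and close.

Request:
step_arm(motion=[[[0.4,0,5],[0,0,0]],[[0,0,3.5],[0,0,0]],[[0,0,1.5],[0,0,0]]])

```text
time_s: 17.1
eef_pos: [0.4429, 0.0543, 0.0206]
tcp_rot: [[-0.974, 0.227, 0.005], [0.227, 0.974, -0.0], [-0.005, 0.001, -1.0]]
force: [-0.5, -0.6, -0.2]
gripper_width: 0.726
```

Request:
step_arm(motion=[[[0,0,0],[0,0,0]],[[0,0,0.3],[0,0,0]],[[0,0,0.3],[0,0,0]],[[0,0,0],[0,0,0]]], jaw=36, squeeze=30)

```text
time_s: 17.6
eef_pos: [0.4431, 0.0543, 0.0209]
tcp_rot: [[-0.974, 0.227, 0.006], [0.227, 0.974, -0.0], [-0.006, 0.001, -1.0]]
force: [0.4, -0.2, -1.4]
gripper_width: 0.482
```

Request:
step_arm(motion=[[[0,0,0],[0,0,0]],[[0,0,-6],[0,0,0]],[[0,0,-25],[0,0,0]],[[0,0,-40],[0,0,0]],[[0,0,-20],[0,0,0]]])

```text
time_s: 18.23
eef_pos: [0.4407, 0.0544, 0.1132]
tcp_rot: [[-0.974, 0.227, 0.001], [0.227, 0.974, -0.0], [-0.001, 0.0, -1.0]]
force: [-0.0, -0.9, -1.6]
gripper_width: 0.485
```

```bash
python3 -c "
from h import *
go(595,-33,105,1.343)
"
```

```text
t 18.23 pos [440.7  54.4 113.2] F [-0.  -0.9 -1.6] w 41.4 q6 0.18
shift now-frame [-170.1  -50.1    8.4] turn [ 0.     0.001 -0.001] shift in turned frame [-170.   -50.3    8.2]
```

Request:
step_arm(motion=[[[-35,-10,2],[0,0,0]],[[-52,-15,2],[0,0,0]],[[-48,-15,2],[0,0,0]],[[-28,-8,0],[0,0,0]],[[0,0,0],[0,0,0]]])

```text
time_s: 18.85
eef_pos: [0.5936, -0.0314, 0.1109]
tcp_rot: [[-0.974, 0.225, 0.006], [0.225, 0.974, -0.0], [-0.006, 0.001, -1.0]]
force: [0.1, 0.5, -1.8]
gripper_width: 0.485
```

```bash
python3 -c "
from h import *
go(595,-33,105,1.343)
wlook('w9')
"
```

```text
t 18.85 pos [593.6 -31.4 110.9] F [ 0.1  0.5 -1.8] w 41.4 q6 0.05
shift now-frame [-1.7 -1.3  5.9] turn [0.001 0.006 0.001] shift in turned frame [-1.7 -1.3  5.9]
```

View pics/w9.png

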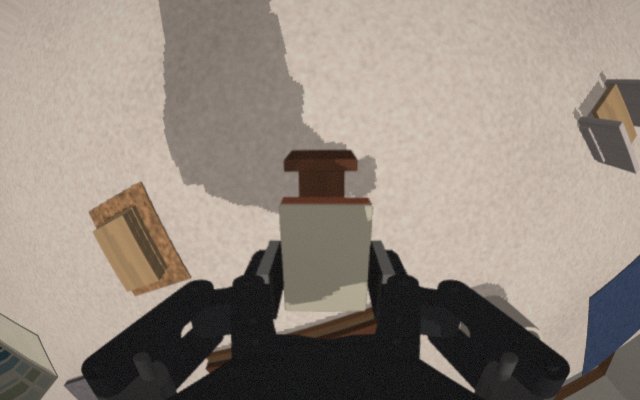

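```bash
python3 - <<'E'
import cv2
p=cv2.imread('pics/w9.png');c=p[140:215,265:385]
cv2.imwrite('pics/z9.png',cv2.resize(cv2.convertScaleAbs(c,alpha=1.8),None,fx=6,fy=6,interpolation=cv2.INTER_CUBIC))
E
```

```text
(no output)
```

View pics/z9.png

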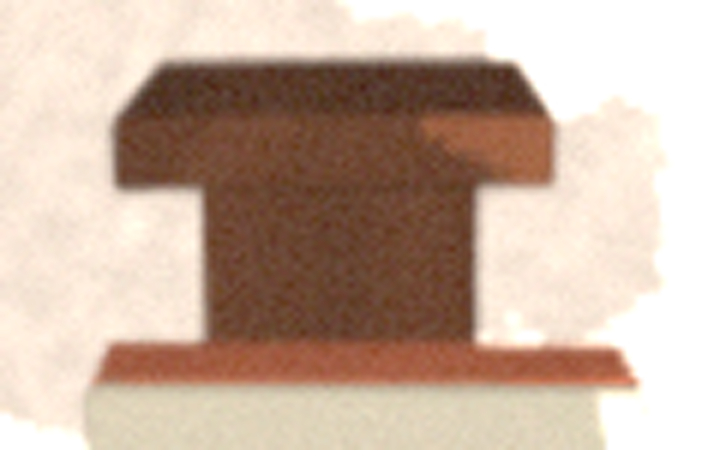

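```bash
python3 - <<'E'
from h import *
a=np.load('w9.npz');s=dict(eef_pos=a['pos'],tcp_rot=a['rot']);R=a['rot']
def tool(uv,z): return ((wray(uv,z,s)-a['pos'])@R*1000).round(1)
print('stop outer',tool([(284.2,159.2),(357,159.2)],.046)); print('stop inner',tool([(284.2,170.8),(357,170.8)],.046))
print('block',tool([(299.4,175),(344,175),(299.2,194),(344,194)],.012))
zt=a['pos'][2]-.0069
print('tile far',tool([(279,203.5),(372.5,203.5)],zt),'near',tool([(284,310),(366,310)],zt))
# top view, earlier stop tops vs expectation
p,d=imaging.camera('scene');cv2.imwrite('pics/s9.png',p[:,:,::-1])
P=pts('scene',np.load('scene0.npz')['d']); W=np.zeros((400,640),bool);W[165:215,260:320]=1
m=W&(P[:,:,2]>.040)&(P[:,:,2]<.052); n,l,st,_=cv2.connectedComponentsWithStats(m.astype(np.uint8))
for k in range(1,n):
  if st[k,4]>8: print('scene stop',st[k,4],(P[l==k].mean(0)*1000).round(1))
E
```

```text
stop outer [[ 42.4 -24.9  64.7]
 [ 42.4  19.8  64.7]]
stop inner [[ 35.1 -25.1  64.7]
 [ 35.2  20.   64.8]]
block [[ 25.4 -18.6  98.8]
 [ 25.4  14.1  98.8]
 [ 10.9 -19.   98.9]
 [ 11.   14.3  98.9]]
tile far [[ 31.7 -20.1   6.7]
 [ 31.7  21.2   6.7]] near [[-25.9 -20.9   7. ]
 [-25.9  21.4   7.1]]
scene stop 48 [558.1 -24.7  44.8]
scene stop 53 [632.1 -41.6  45.2]
```

Request:
step_arm(motion=[[[-2,-2.3,10],[0.001,0.006,0]],[[0,0,16],[0,0,0]],[[0,0,6],[0,0,0]],[[0,0,0],[0,0,0]]])

```text
time_s: 19.45
eef_pos: [0.589, -0.0309, 0.0756]
tcp_rot: [[-0.975, 0.222, -0.008], [0.222, 0.975, 0.002], [0.008, 0.0, -1.0]]
force: [0.7, -0.1, -1.1]
gripper_width: 0.486
```

```bash
python3 -c "
from h import *
go(595,-34,33,1.343)
"
```

```text
t 19.45 pos [589.  -30.9  75.6] F [ 0.7 -0.1 -1.1] w 41.5 q6 0.05
shift now-frame [-6.9 -1.7 42.5] turn [ 0.    -0.008  0.004] shift in turned frame [-6.5 -1.7 42.6]
```

Request:
step_arm(motion=[[[-6.6,-1.7,2],[0,-0.008,0.003]],[[0,0,2],[0,0,0]],[[0,0,0],[0,0,0]]])

```text
time_s: 19.82
eef_pos: [0.596, -0.0342, 0.0717]
tcp_rot: [[-0.974, 0.225, 0.002], [0.225, 0.974, -0.0], [-0.002, 0.0, -1.0]]
force: [-1.1, 0.4, -0.4]
gripper_width: 0.484
```

```bash
python3 -c "
from h import *
go(595,-34,33,1.343)
"
```

```text
t 19.82 pos [596.  -34.2  71.7] F [-1.1  0.4 -0.4] w 41.3 q6 0.05
shift now-frame [ 1.  -0.  38.7] turn [0.    0.002 0.001] shift in turned frame [ 1.  -0.  38.7]
```

Request:
step_arm(motion=[[[0.5,0,5],[0,0,0]],[[0,0,7],[0,0,0]],[[0,0,7],[0,0,0]],[[0,0,4],[0,0,0]]])

```text
time_s: 20.32
eef_pos: [0.5957, -0.0341, 0.0476]
tcp_rot: [[-0.974, 0.225, 0.002], [0.225, 0.974, -0.0], [-0.002, 0.0, -1.0]]
force: [0.4, -0.4, -0.7]
gripper_width: 0.484
```

```bash
python3 -c "
from h import *
go(595,-34,33,1.343)
wlook('w10')
"
```

```text
t 20.32 pos [595.7 -34.1  47.6] F [ 0.4 -0.4 -0.7] w 41.3 q6 0.05
shift now-frame [ 0.8 -0.  14.6] turn [0.    0.002 0.001] shift in turned frame [ 0.7 -0.  14.6]
```

View pics/w10.png

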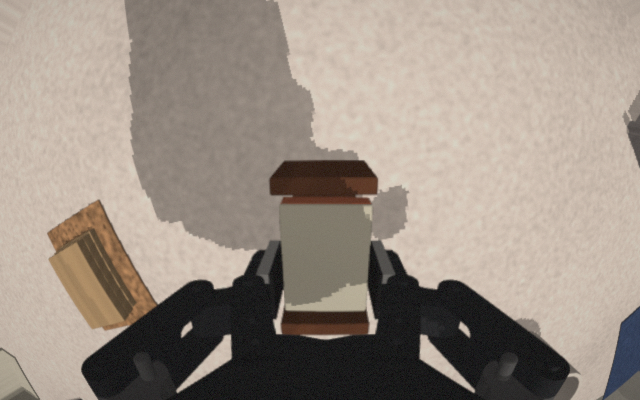

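Both end stops are visible, with the tile centred between them: front stop top at v 178–193, rear stop top at v 322–333, tile v 204–312. Compute gaps.

```bash
python3 - <<'E'
from h import *
a=np.load('w10.npz');s=dict(eef_pos=a['pos'],tcp_rot=a['rot']);R=a['rot']
def tool(uv,z): return ((wray(uv,z,s)-a['pos'])@R*1000).round(1)
print('front stop top out/in',tool([(270,178.5),(377.5,178.5),(270,193.5),(377.5,193.5)],.046))
print('rear stop in/out',tool([(282,322),(368.5,322),(325,333)],.046))
zt=a['pos'][2]-.0069
print('tile',tool([(280,203.5),(372,203.5),(284,311),(366,311)],zt))
p=cv2.imread('pics/w10.png')[150:345,260:390]
cv2.imwrite('pics/z10.png',cv2.resize(cv2.convertScaleAbs(p,alpha=1.8),None,fx=3,fy=3,interpolation=cv2.INTER_CUBIC))
E
```

```text
front stop top out/in [[ 44.1 -22.7   1.5]
 [ 44.2  22.    1.5]
 [ 37.7 -22.9   1.5]
 [ 37.7  22.3   1.5]]
rear stop in/out [[-29.8 -21.6   1.7]
 [-29.7  22.4   1.7]
 [-36.8   0.3   1.7]]
tile [[ 31.7 -19.7   6.8]
 [ 31.7  20.9   6.8]
 [-26.5 -20.9   7. ]
 [-26.5  21.5   7. ]]
```

View pics/z10.png

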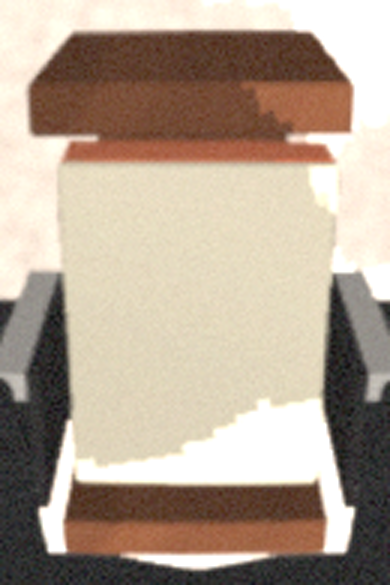

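Request:
step_arm(motion=[[[0.8,0,4],[0,0.002,0]],[[0,0,4],[0,0,0]],[[0,0,2],[0,0,0]]])

```text
time_s: 20.75
eef_pos: [0.5948, -0.0339, 0.0365]
tcp_rot: [[-0.974, 0.225, -0.0], [0.225, 0.974, 0.0], [0.0, 0.0, -1.0]]
force: [-0.7, 0.6, -0.9]
gripper_width: 0.483
```

Request:
step_arm(motion=[[[0,0,1],[0,0,0]],[[0,0,0.8],[0,0,0]]])

```text
time_s: 21.0
eef_pos: [0.5948, -0.0339, 0.0346]
tcp_rot: [[-0.974, 0.225, -0.0], [0.225, 0.974, 0.0], [0.0, 0.0, -1.0]]
force: [0.2, -0.1, -0.5]
gripper_width: 0.48
```

Request:
step_arm(motion=[[[0,0,0.8],[0,0,0]]])

```text
time_s: 21.12
eef_pos: [0.5949, -0.0339, 0.0339]
tcp_rot: [[-0.974, 0.225, 0.0], [0.225, 0.974, 0.0], [-0.0, 0.0, -1.0]]
force: [0.1, 1.1, -0.4]
gripper_width: 0.488
```

Request:
step_arm(motion=[[[0,0,0.7],[0,0,0]]])

```text
time_s: 21.25
eef_pos: [0.595, -0.034, 0.0333]
tcp_rot: [[-0.974, 0.225, 0.0], [0.225, 0.974, 0.0], [-0.0, 0.0, -1.0]]
force: [0.3, 1.0, -0.9]
gripper_width: 0.479
```

Request:
step_arm(motion=[[[0,0,0.7],[0,0,0]]])

```text
time_s: 21.38
eef_pos: [0.595, -0.0339, 0.0328]
tcp_rot: [[-0.974, 0.225, 0.0], [0.225, 0.974, 0.0], [-0.0, 0.0, -1.0]]
force: [-3.0, 0.4, 6.0]
gripper_width: 0.478
```

Contact at 32.8 mm (expected 32.9), 7 N. Release and rise.

Request:
step_arm(motion=[[[0,0,0],[0,0,0]],[[0,0,0],[0,0,0]],[[0,0,0],[0,0,0]]], jaw=64)

```text
time_s: 21.75
eef_pos: [0.5955, -0.0341, 0.0332]
tcp_rot: [[-0.974, 0.225, 0.001], [0.225, 0.974, -0.0], [-0.001, 0.0, -1.0]]
force: [0.2, -0.5, -0.3]
gripper_width: 0.751
```

Request:
step_arm(motion=[[[0,0,-10],[0,0,0]],[[0,0,-35],[0,0,0]],[[0,0,-40],[0,0,0]]], jaw=85)

```text
time_s: 22.12
eef_pos: [0.5929, -0.0336, 0.1181]
tcp_rot: [[-0.974, 0.225, -0.005], [0.225, 0.974, 0.001], [0.005, -0.0, -1.0]]
force: [0.5, -0.2, -0.8]
gripper_width: 0.998
```

```bash
python3 -c "
from h import *
go(573.5,266.5,115,.585)
wlook('w11')
"
```

```text
t 22.12 pos [592.9 -33.6 118.1] F [ 0.5 -0.2 -0.8] w 85.2 q6 0.05
shift now-frame [ 86.3 288.1   3.5] turn [-0.002 -0.005  0.759] shift in turned frame [260.9 149.6   3.1]
```

View pics/w11.png

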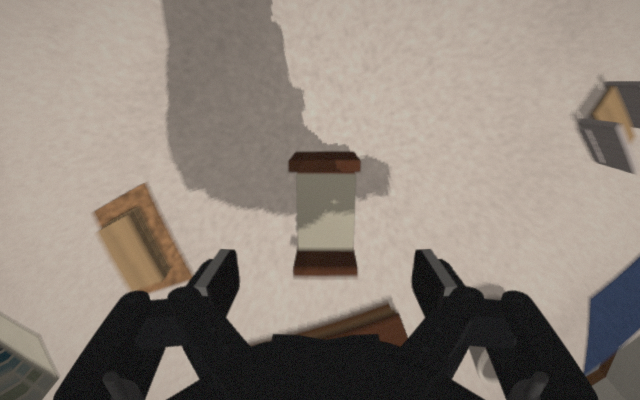

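The tile lies on the stand, square between the stops (v 172–250). Next is the lower spacer.

Request:
step_arm(motion=[[[11,37,0],[0,0,0]],[[17,57,0],[0,0,0]],[[17,57,0],[0,0,0]],[[17,57,0],[0,0,0]],[[15,50,0],[0,0,0]],[[8,28,0],[0,0,0]],[[0,0,0],[0,0,0.185]],[[0,0,0],[0,0,0.185]],[[0,0,0],[0,0,0.185]],[[0,0,0],[0,0,0.185]]])

```text
time_s: 23.42
eef_pos: [0.5824, 0.2742, 0.1333]
tcp_rot: [[-0.552, 0.833, 0.019], [0.834, 0.552, 0.001], [-0.009, 0.016, -1.0]]
force: [0.2, -0.2, -0.1]
gripper_width: 0.995
```

```bash
python3 -c "
from h import *
go(574,266.5,110,.585)
wlook('w12')
"
```

```text
t 23.43 pos [582.4 274.2 133.3] F [ 0.2 -0.2 -0.1] w 84.9 q6 1.31
shift now-frame [ -1.6 -11.6  23.1] turn [0.016 0.009 0.   ] shift in turned frame [ -1.8 -11.2  23.3]
```

View pics/w12.png

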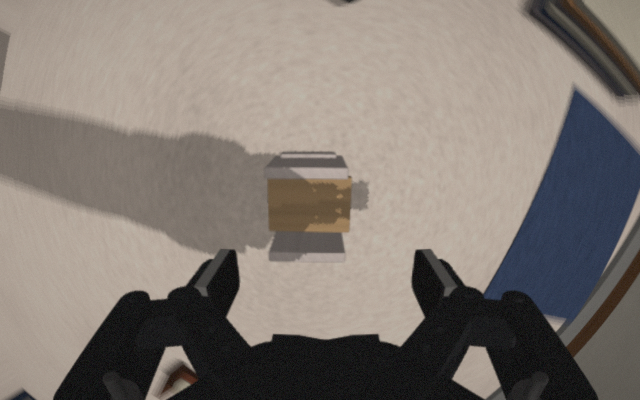

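The lower spacer shows in the rack at (268–352, 178–232).

```bash
python3 - <<'E'
from h import *
a=np.load('w12.npz');p=a['p'];hsv=cv2.cvtColor(p,cv2.COLOR_RGB2HSV)
W=np.zeros((400,640),bool);W[160:245,255:365]=1
print(wrect('w12',W&(hsv[:,:,1]>95),.023))
E
```

```text
{'cen': (575.0, 266.3), 'rc': array([574.6, 266.6]), 'size': array([64.9, 44.9]), 'area': 2694, 'rect_ang': 0.579, 'pca': 0.573}
```

Request:
step_arm(motion=[[[-2,-12,10],[0.016,0.009,0.005]],[[0,0,25],[0,0,0]],[[0,0,15],[0,0,0]],[[0,0,3],[0,0,0]]])

```text
time_s: 23.98
eef_pos: [0.5723, 0.2643, 0.0786]
tcp_rot: [[-0.551, 0.834, -0.002], [0.834, 0.551, -0.0], [0.0, -0.002, -1.0]]
force: [0.1, 0.2, -1.0]
gripper_width: 0.991
```

```bash
python3 -c "
from h import *
go(574.8,266.4,27.5,.58)
"
```

```text
t 23.98 pos [572.3 264.3  78.6] F [ 0.1  0.2 -1. ] w 84.6 q6 1.3
shift now-frame [ 0.4  3.4 51.1] turn [-0.002 -0.     0.004] shift in turned frame [ 0.4  3.3 51.1]
```

Request:
step_arm(motion=[[[0.4,3.3,10],[-0.002,0,0.004]],[[0,0,20],[0,0,0]],[[0,0,12],[0,0,0]],[[0,0,3],[0,0,0]]])

```text
time_s: 24.48
eef_pos: [0.5764, 0.2671, 0.0329]
tcp_rot: [[-0.549, 0.836, 0.003], [0.836, 0.549, 0.002], [-0.0, 0.003, -1.0]]
force: [-0.8, -0.2, 0.0]
gripper_width: 0.995
```

```bash
python3 -c "
from h import *
go(574.8,266.4,27.5,.58)
"
```

```text
t 24.48 pos [576.4 267.1  32.9] F [-0.8 -0.2  0. ] w 85.0 q6 1.31
shift now-frame [ 0.3 -1.8  5.4] turn [0.003 0.    0.001] shift in turned frame [ 0.3 -1.7  5.4]
```

Request:
step_arm(motion=[[[0.3,-1.8,3.5],[0.003,0,0]],[[0,0,2],[0,0,0]],[[0,0,0],[0,0,0]]])

```text
time_s: 24.85
eef_pos: [0.5755, 0.2666, 0.0281]
tcp_rot: [[-0.549, 0.836, 0.002], [0.836, 0.549, 0.0], [-0.001, 0.002, -1.0]]
force: [-0.2, -0.0, -0.5]
gripper_width: 0.994
```

Request:
step_arm(motion=[[[0,0,0],[0,0,0]],[[0,0,0.4],[0,0,0]],[[0,0,0.3],[0,0,0]],[[0,0,0],[0,0,0]]], jaw=60, squeeze=25)

```text
time_s: 25.35
eef_pos: [0.576, 0.2668, 0.0287]
tcp_rot: [[-0.549, 0.836, 0.003], [0.836, 0.549, 0.001], [-0.001, 0.003, -1.0]]
force: [-0.2, 0.0, -0.4]
gripper_width: 0.763
```

Request:
step_arm(motion=[[[0,0,0],[0,0,0]],[[0,0,-6],[0,0,0]],[[0,0,-25],[0,0,0]],[[0,0,-40],[0,0,0]],[[0,0,-15],[0,0,0]]])

```text
time_s: 25.98
eef_pos: [0.5746, 0.2663, 0.1152]
tcp_rot: [[-0.549, 0.836, -0.001], [0.836, 0.549, -0.0], [0.0, -0.001, -1.0]]
force: [0.1, -0.5, -0.6]
gripper_width: 0.762
```

```bash
python3 -c "
from h import *
go(594,-215.6,110,.145)
wlook('w13')"
```

```text
t 25.98 pos [574.6 266.3 115.2] F [ 0.1 -0.5 -0.6] w 65.1 q6 1.31
shift now-frame [-413.6 -248.2    5.4] turn [-0.001  0.     0.436] shift in turned frame [-479.7  -50.4    5.2]
```

View pics/w13.png

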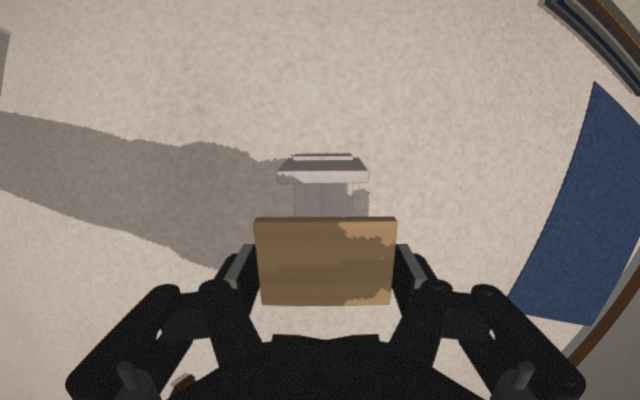

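The lower spacer is held squarely (254–397, 217–305) and the rack is empty. Carry it over.

Request:
step_arm(motion=[[[-40,-24,0],[0,0,0]],[[-53,-32,0],[0,0,0]],[[-53,-32,0],[0,0,0]],[[-53,-32,0],[0,0,0]],[[-53,-32,0],[0,0,0]],[[-53,-32,0],[0,0,0]],[[-53,-32,0],[0,0,0]],[[-36,-22,0],[0,0,0]],[[-8,-4,0],[0,0,0.18]],[[0,0,0],[0,0,0.18]]])

```text
time_s: 27.28
eef_pos: [0.5909, -0.212, 0.1051]
tcp_rot: [[-0.211, 0.977, -0.007], [0.977, 0.211, 0.003], [0.005, -0.006, -1.0]]
force: [-0.0, 0.4, -0.9]
gripper_width: 0.762
```

```bash
python3 -c "
from h import *
go(594.3,-215.6,95,.145)"
```

```text
t 27.27 pos [ 590.9 -212.   105.1] F [-0.   0.4 -0.9] w 65.1 q6 0.9
shift now-frame [-4.2  2.6 10.1] turn [-0.006 -0.004  0.068] shift in turned frame [-4.   2.9 10.1]
```

Request:
step_arm(motion=[[[-4.2,2.6,5],[-0.006,-0.004,0.068]],[[0,0,8],[0,0,0]],[[0,0,0],[0,0,0]]])

```text
time_s: 27.65
eef_pos: [0.5922, -0.2154, 0.0879]
tcp_rot: [[-0.142, 0.99, -0.005], [0.99, 0.142, 0.003], [0.003, -0.004, -1.0]]
force: [-0.0, -0.2, 0.6]
gripper_width: 0.758
```

```bash
python3 -c "
from h import *
go(594.3,-215.6,39,.145)
wlook('w14')"
```

```text
t 27.65 pos [ 592.2 -215.4   87.9] F [-0.  -0.2  0.6] w 64.7 q6 0.96
shift now-frame [-0.7  2.3 48.9] turn [-0.004 -0.003 -0.002] shift in turned frame [-0.5  2.1 48.9]
```

View pics/w14.png

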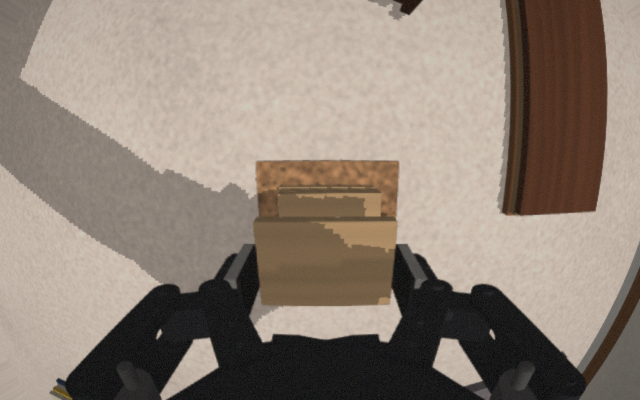

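Mat far edge at (256–398, 161), placed spacer far edge (278–380, 191), held spacer (254–397, 219–305).

```bash
python3 - <<'E'
from h import *
a=np.load('w14.npz');s=dict(eef_pos=a['pos'],tcp_rot=a['rot']);R=a['rot']
def tool(uv,z): return ((wray(uv,z,s)-a['pos'])@R*1000).round(1)
print('mat far',tool([(256,161),(398.5,161)],.003))
print('spacer far',tool([(278,193),(380.5,193)],.025))
zt=a['pos'][2]-.0057
print('held',tool([(254,221),(397.5,221),(261,305),(391,305)],zt))
E
```

```text
mat far [[ 38.6 -47.5  85.2]
 [ 38.8  50.9  84.8]]
spacer far [[ 21.6 -29.3  63.1]
 [ 21.8  35.   62.8]]
held [[ 23.9 -31.9   5.9]
 [ 24.1  32.8   5.6]
 [-22.1 -32.5   5.8]
 [-21.8  33.9   5.5]]
```

Request:
step_arm(motion=[[[-2.3,2,10],[-0.004,-0.003,0]],[[0,0,15],[0,0,0]],[[0,0,10],[0,0,0]],[[0,0,2],[0,0,0]]])

```text
time_s: 28.2
eef_pos: [0.5948, -0.2169, 0.0485]
tcp_rot: [[-0.144, 0.99, -0.0], [0.99, 0.144, 0.0], [0.0, -0.0, -1.0]]
force: [-0.0, -0.4, -0.5]
gripper_width: 0.764
```

```bash
python3 -c "
from h import *
go(594.5,-217.4,39,.145)"
```

```text
t 28.2 pos [ 594.8 -216.9   48.5] F [-0.  -0.4 -0.5] w 65.3 q6 0.96
shift now-frame [-0.5 -0.3  9.5] turn [-0.    -0.    -0.001] shift in turned frame [-0.5 -0.3  9.5]
```

Request:
step_arm(motion=[[[-0.5,-0.3,3],[0,0,0]],[[0,0,2.5],[0,0,0]],[[0,0,1.5],[0,0,0]],[[0,0,0.8],[0,0,0]]])

```text
time_s: 28.7
eef_pos: [0.595, -0.2177, 0.0407]
tcp_rot: [[-0.144, 0.99, 0.001], [0.99, 0.144, -0.0], [-0.001, 0.001, -1.0]]
force: [0.4, -0.8, -0.1]
gripper_width: 0.757
```

Request:
step_arm(motion=[[[0,0,0.8],[0,0,0]]])

```text
time_s: 28.82
eef_pos: [0.5951, -0.2178, 0.04]
tcp_rot: [[-0.144, 0.99, 0.001], [0.99, 0.144, -0.001], [-0.001, 0.001, -1.0]]
force: [0.9, -0.1, -0.8]
gripper_width: 0.76
```

Request:
step_arm(motion=[[[0,0,0.8],[0,0,0]]])

```text
time_s: 28.95
eef_pos: [0.5953, -0.2178, 0.0394]
tcp_rot: [[-0.144, 0.99, 0.001], [0.99, 0.144, -0.001], [-0.001, 0.001, -1.0]]
force: [-0.8, 0.3, 0.3]
gripper_width: 0.762
```

Request:
step_arm(motion=[[[0,0,0.7],[0,0,0]]])

```text
time_s: 29.08
eef_pos: [0.5953, -0.2178, 0.0388]
tcp_rot: [[-0.144, 0.99, 0.002], [0.99, 0.144, -0.001], [-0.001, 0.002, -1.0]]
force: [-1.5, 0.5, 5.2]
gripper_width: 0.762
```

Request:
step_arm(motion=[[[0,0,0.7],[0,0,0]]])

```text
time_s: 29.2
eef_pos: [0.5953, -0.2178, 0.0388]
tcp_rot: [[-0.144, 0.99, 0.002], [0.99, 0.144, -0.001], [-0.001, 0.002, -1.0]]
force: [-3.4, 0.9, 7.9]
gripper_width: 0.763
```

Contact at 38.8 mm, exactly as expected. Release, rise, and check.

Request:
step_arm(motion=[[[0,0,0],[0,0,0]],[[0,0,0],[0,0,0]],[[0,0,0],[0,0,0]]], jaw=84)

```text
time_s: 29.58
eef_pos: [0.5955, -0.2179, 0.0388]
tcp_rot: [[-0.144, 0.99, 0.002], [0.99, 0.144, -0.001], [-0.001, 0.002, -1.0]]
force: [-0.2, -0.6, -0.1]
gripper_width: 0.986
```

Request:
step_arm(motion=[[[0,0,-10],[0,0,0]],[[0,0,-35],[0,0,0]],[[0,0,-45],[0,0,0]],[[0,0,-20],[0,0,0]],[[0,0,0],[0,0,0]]])

```text
time_s: 30.2
eef_pos: [0.5952, -0.2178, 0.1537]
tcp_rot: [[-0.144, 0.99, 0.002], [0.99, 0.144, -0.001], [-0.001, 0.002, -1.0]]
force: [0.1, 0.1, -0.5]
gripper_width: 0.986
```

```bash
python3 - <<'E'
from h import *
go(594,-215.6,200,.145)
wlook('w15')
for n in ('scene','top'):
    p,d=imaging.camera(n); np.savez(n+'3.npz',p=p,d=d); cv2.imwrite(f'pics/{n}3.png',p[:,:,::-1])
P=pts('top',d);W=np.zeros((400,640),bool);W[180:245,415:480]=1
print('top spacer',rect('top',W&(P[:,:,2]>.0295)&(P[:,:,2]<.1),.033),'z',np.median(P[204:222,441:452,2]))
W=np.zeros((400,640),bool);W[183:242,345:395]=1; hsv=cv2.cvtColor(p,cv2.COLOR_RGB2HSV)
m=W&(P[:,:,2]>.02)&(P[:,:,2]<.032)&(hsv[:,:,2]>85)
print('tile',rect('top',m,.026),'z',np.median(P[m][:,2]))
tops=W&(P[:,:,2]>.038)&(P[:,:,2]<.06); n,l,s,c=cv2.connectedComponentsWithStats(tops.astype(np.uint8))
for k in range(1,n):
    if s[k,4]>20: print('stop',s[k,4],rect('top',l==k,.046))
E
```

```text
t 30.2 pos [ 595.2 -217.8  153.7] F [ 0.1  0.1 -0.5] w 84.2 q6 0.96
shift now-frame [  2.3  -0.8 -46.3] turn [ 0.002  0.001 -0.001] shift in turned frame [  2.4  -0.9 -46.3]
top spacer {'cen': (595.9, -215.6), 'rc': array([ 595.8, -215.5]), 'size': array([67.6, 49.2]), 'area': 3052, 'rect_ang': np.float32(0.151), 'pca': np.float64(0.161)} z 0.03322258509032372
tile {'cen': (593.8, -32.2), 'rc': array([593.8, -32.2]), 'size': array([44.3, 59.6]), 'area': 2421, 'rect_ang': np.float32(-0.239), 'pca': np.float64(-0.225)} z 0.025958671693387947
stop 84 {'cen': (630.3, -41.0), 'rc': array([630.5, -40.6]), 'size': array([48.5, 10.6]), 'area': 392, 'rect_ang': np.float32(1.361), 'pca': np.float64(1.362)}
stop 81 {'cen': (556.6, -24.3), 'rc': array([556.6, -24.3]), 'size': array([47.7, 10.1]), 'area': 375, 'rect_ang': np.float32(1.361), 'pca': np.float64(1.341)}
```

View pics/w15.png

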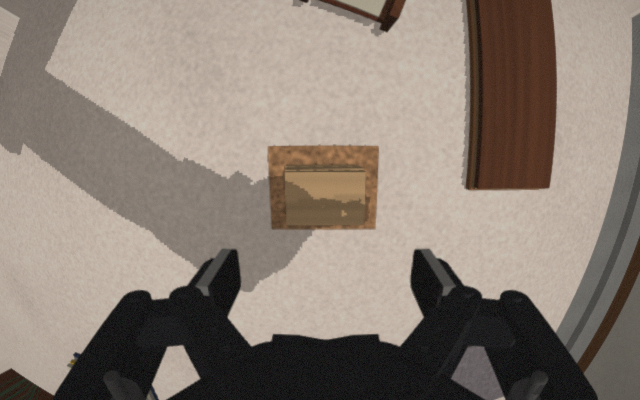

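View pics/top3.png

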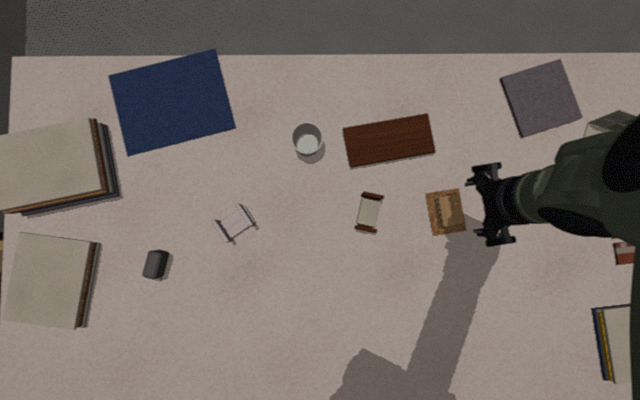

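The stack top reads 33.2 mm (17 + 16), and the spacers are about 2 mm from the mat centre. The tile is within 1 mm of the stand centre with its top at 26 mm, and the cup, boards and tape haven't moved. Hand in.

```bash
python3 -c "
from rig import manip
print(manip.finish_job())"
```

```text
the job is handed in; nothing more can be done
None
```

The job is done and was handed in at about 30 s of the 72 s. Both spacers are on the pile, and the tile is on the stand. The hand-in gave no verdict, so the figures below come from my own measurements.

- **Pile height:** I read it from depth as about 17 mm. The first spacer touched at the height that predicts, with about 7 N on the wrist.
- **Spacers:** the upper spacer went down first and the lower one on top of it, touching with about 8 N. In the top view the stack's top is at 33.2 mm (17 + 16 expected). The upper one is about 2 mm from the mat centre and square to it within about 0.02 rad. I measured the lower one before covering it, and it was also about 2 mm off centre.
- **Tile:** I put it flat on the free table, let go, and took it again across its width. It touched the stand with about 7 N. It lies about 0.5 mm from the stand centre, glaze up, within about 0.01 rad. Its top is at 26.0 mm, as it should be.
- **Other objects:** by eye, the cup, floor samples and tape measure are in the same places in the first and last top views; I did not measure them.

**Disagreements:**
- The top and wrist views differed by 1–3 mm on centres, so I used values in between or checked against the wrist view.
- One wrist depth mask of the first placed spacer caught only part of it, and one top-view reading of the tile on the table was mostly hidden by the arm. I ignored both.

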